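# Lock the slide boxes into one stack and cover it

## Task

Clear the tape roll off the grey base and lay it flat on the middle of the note pad (a box may be lying there: move it off first). Stack all the slide boxes that are here on the base, in any order, each with the pockets in its underside fully down over the lugs below, then top the stack with the aluminium cover plate, sliding it about if need be until its holes drop over the last lid's lugs and it lies flat. Leave the cups, the tub and the marker where they stand.

Things in the scene. Friction and masses are not known exactly. Their poses are not given: they have to be found in the camera images.
- stack_base: grey base fixed to the worktop, 104 (its x) x 60 (its y) x 12 mm high, origin at the centre of its underside; its flat top is at z = 12 mm and carries two steel lugs like those of the boxes, at x = +-26 mm, y = 0, 6.5 mm high
- cover_plate: aluminium cover plate, 84 (its x) x 44 (its y) x 5 mm, origin at the centre of its underside, about 0.12 kg; two square through holes, 17 mm wide, at x = +-26 mm, y = 0; in its middle a rigid black grip, 30 mm long (x), 12 mm wide (y), from the plate's top at z = 5 mm up to z = 31 mm
- tape: roll of tan masking tape lying flat, 60 mm diameter, 19 mm high, hole about 21 mm wide, 0.06 kg; origin at the centre of its underside. At the start it lies flat on the base round the base's lug at x = -26 mm
- pad: white spiral note pad fixed to the worktop, 105 (its x) x 74 (its y) x 9 mm thick; origin at the centre of its underside. The red box, when present, starts lying on it. The centrifuge to its right stands 145 mm high: carry over it with room to spare
- cup_red: bystander: sample cup with red lid, 51 mm wide, 63 mm high, origin under its centre
- cup_yellow: bystander: sample cup with yellow lid, 51 mm wide, 63 mm high, origin under its centre
- strip_tub: bystander: white tub with white lid, 48 x 44 x 107 mm, origin under its centre
- marker: bystander: black marker pen lying flat, 135 mm long (its y), 12 mm thick, origin under its centre
- box_blue: blue slide box, rigid, closed: 84 (x) x 44 (y) x 34 mm high without lugs, flat sides, 0.09 kg; origin at centre of underside. Lid: two black cone lugs at x = +-26 mm, y = 0, 6.5 mm high, 15 mm diameter at foot, 9 at top. Underside: two square pockets 17 mm wide, 8 deep, at x = +-26 mm. Fits after a half turn too. Locked boxes repeat every 34 mm. May be absent
- box_green: green slide box, rigid, closed: 84 (x) x 44 (y) x 34 mm high without lugs, flat sides, 0.09 kg; origin at centre of underside. Lid: two black cone lugs at x = +-26 mm, y = 0, 6.5 mm high, 15 mm diameter at foot, 9 at top. Underside: two square pockets 17 mm wide, 8 deep, at x = +-26 mm. Fits after a half turn too. Locked boxes repeat every 34 mm. May be absent
- box_yellow: yellow slide box, rigid, closed: 84 (x) x 44 (y) x 34 mm high without lugs, flat sides, 0.09 kg; origin at centre of underside. Lid: two black cone lugs at x = +-26 mm, y = 0, 6.5 mm high, 15 mm diameter at foot, 9 at top. Underside: two square pockets 17 mm wide, 8 deep, at x = +-26 mm. Fits after a half turn too. Locked boxes repeat every 34 mm. May be absent
- box_white: white slide box, rigid, closed: 84 (x) x 44 (y) x 34 mm high without lugs, flat sides, 0.09 kg; origin at centre of underside. Lid: two black cone lugs at x = +-26 mm, y = 0, 6.5 mm high, 15 mm diameter at foot, 9 at top. Underside: two square pockets 17 mm wide, 8 deep, at x = +-26 mm. Fits after a half turn too. Locked boxes repeat every 34 mm. May be absent
- box_red: red slide box, rigid, closed: 84 (x) x 44 (y) x 34 mm high without lugs, flat sides, 0.09 kg; origin at centre of underside. Lid: two black cone lugs at x = +-26 mm, y = 0, 6.5 mm high, 15 mm diameter at foot, 9 at top. Underside: two square pockets 17 mm wide, 8 deep, at x = +-26 mm. Fits after a half turn too. Locked boxes repeat every 34 mm. May be absent

How it is judged:
On the way:
1. all the boxes are locked in one stack on the base (horizontal distance between each of box_blue, box_green, box_yellow, box_white, box_red and stack_base below 0.009 m and (z of box_blue in the frame of stack_base between 0.0095 and 0.0145 m or z of box_blue in the frame of stack_base between 0.0435 and 0.0485 m or z of box_blue in the frame of stack_base between 0.0775 and 0.0825 m or z of box_blue in the frame of stack_base between 0.1115 and 0.1165 m or z of box_blue in the frame of stack_base between 0.1455 and 0.1505 m) and angle between the x axis of each of box_blue, box_green, box_yellow, box_white, box_red and the x axis of stack_base, either way round below 0.2 rad and angle between each of box_blue, box_green, box_yellow, box_white, box_red's own z axis and vertical below 0.06 rad and (z of box_green in the frame of stack_base between 0.0095 and 0.0145 m or z of box_green in the frame of stack_base between 0.0435 and 0.0485 m or z of box_green in the frame of stack_base between 0.0775 and 0.0825 m or z of box_green in the frame of stack_base between 0.1115 and 0.1165 m or z of box_green in the frame of stack_base between 0.1455 and 0.1505 m) and (z of box_yellow in the frame of stack_base between 0.0095 and 0.0145 m or z of box_yellow in the frame of stack_base between 0.0435 and 0.0485 m or z of box_yellow in the frame of stack_base between 0.0775 and 0.0825 m or z of box_yellow in the frame of stack_base between 0.1115 and 0.1165 m or z of box_yellow in the frame of stack_base between 0.1455 and 0.1505 m) and (z of box_white in the frame of stack_base between 0.0095 and 0.0145 m or z of box_white in the frame of stack_base between 0.0435 and 0.0485 m or z of box_white in the frame of stack_base between 0.0775 and 0.0825 m or z of box_white in the frame of stack_base between 0.1115 and 0.1165 m or z of box_white in the frame of stack_base between 0.1455 and 0.1505 m) and (z of box_red in the frame of stack_base between 0.0095 and 0.0145 m or z of box_red in the frame of stack_base between 0.0435 and 0.0485 m or z of box_red in the frame of stack_base between 0.0775 and 0.0825 m or z of box_red in the frame of stack_base between 0.1115 and 0.1165 m or z of box_red in the frame of stack_base between 0.1455 and 0.1505 m)), for 0.2 s.
At the end, for the whole second after the job is handed in: all boxes present locked in one stack on the base and the plate on the top lid, each within 9 mm and 0.2 rad of the base (either way round), level within 0.06 rad, within 2.5 mm of its locked height; tape flat on the pad, within 30 mm of its centre; all released and at rest (all of step 1 and horizontal distance between cover_plate and stack_base below 0.009 m and (z of cover_plate in the frame of stack_base between 0.1455 and 0.1505 m or z of cover_plate in the frame of stack_base between 0.1795 and 0.1845 m) and angle between the x axis of cover_plate and the x axis of stack_base, either way round below 0.2 rad and angle between cover_plate's own z axis and vertical below 0.06 rad and z of cover_plate in the frame of box_blue above 0.03 m and z of cover_plate in the frame of box_green above 0.03 m and z of cover_plate in the frame of box_yellow above 0.03 m and z of cover_plate in the frame of box_white above 0.03 m and z of cover_plate in the frame of box_red above 0.03 m and horizontal distance between tape and pad below 0.03 m and angle between tape's own z axis and vertical below 0.1 rad and z of tape in the frame of pad between 0.006 and 0.014 m and linear speed of each of box_blue, box_green, box_yellow, box_white, box_red, cover_plate, tape below 0.02 m/s); the robot touches nothing.
It fails at once if the red-lidded cup is pushed away or tipped over (distance of cup_red from where it was at the start of the episode above 0.03 m or angle between cup_red's own z axis and vertical above 0.5 rad).
It fails at once if the yellow-lidded cup is pushed away or tipped over (distance of cup_yellow from where it was at the start of the episode above 0.03 m or angle between cup_yellow's own z axis and vertical above 0.5 rad).
It fails at once if the white tub is pushed away or tipped over (distance of strip_tub from where it was at the start of the episode above 0.03 m or angle between strip_tub's own z axis and vertical above 0.5 rad).
It fails at once if the black marker is pushed away (distance of marker from where it was at the start of the episode above 0.03 m).
Of box_blue, box_green, box_yellow, box_white, box_red only 4 to 5 are there at a start; the rules pass over those that are not, and their reading is None.
At some moment in a run one of box_blue, box_green, box_yellow, box_white, cover_plate, tape may be knocked a few centimetres aside while the robot is not near it.
Once in a run the grip may slacken for a moment while it holds something.
It also fails if it takes over 210 s, if anything falls off the work surface, if the arm or the gripper's body presses on something with over 40 N, if the wrist force passes 120 N, or if a joint passes its speed limit or range.

## Robot

A 6-joint arm with a two-finger parallel gripper is mounted at the origin on a cart in front of the work surface, level with it; the furniture and walls round the work are solid. World frame = base frame: x ahead of the robot, y to its left, z up, the work surface at z = 0. Lengths are in m, angles in rad, forces in N, time in s.
With the tool pointing down it reaches from about 0.225 to 0.875 m from the base axis. Payload 3.4 kg.
Tool frame: the origin (TCP) lies at the very end of the fingers, on their centre line; the grasp point (between the pads) lies 19 mm behind it (manip.pinch_z is the distance from the TCP to the grasp point, in m); z points along the fingers, y is the line along which they close (so a half turn about z gives the same grasp; the last joint's range is limited). The gripper opens to 85 mm and grips with 20 to 120 N. Pads are 22 mm wide; open, the fingers measure 114 mm over their backs; the gripper's body (76 mm by 85 mm) begins 54 mm behind the grasp point. The pads swing forward as they close: fully open they stand 13 mm farther back than shut.
Start: joints at [1.169, 0.276, 1.505, -0, 1.361, -0.121], TCP at [0.159, 0.553, 0.231] pointing down, gripper open.
Joint ranges: [-2.89, 2.89], [-0.75, 2.08], [0.22, 2.7], [-1.18, 4.32], [0.11, 2.71], [-2.7, 2.7]. Speed limits (rad/s): [2.57, 2.57, 3.14, 3.14, 3.14, 3.14].

## Interface

Orientations are given as a unit quaternion [w, x, y, z].
In Python, from rig import manip gives the robot as it stands. The module is installed in compiled form; this text tells all that it offers.
- The arm moves only by the shell command python3 -m jog 'ROWS' [FORCE]. ROWS is JSON, a list of rows, each an object of numbers: "dx", "dy", "dz": the shift along the tool's x, y, z each as a share of 25 cm, from -1 to 1; "ax", "ay", "az": the turn, a rotation vector about the tool's x, y, z each as a share of 90 degrees, from -1 to 1; "grip": the opening, from -1 (shut) to 1 (fully open), so that 0 is half open. A call has 1 to 5 rows; each row is the pose to reach, as a shift and turn from the pose commanded when the call began, along the tool's axes at that moment; what a row does not reach only later rows make up. A row lasts 1/12 s, in which the tool goes at most 41.7 mm and 7.16 degrees, less where a joint would pass 70% of its speed; a pose out of reach is approached as far as the arm can. A call with a number of a shift or a turn outside -1 to 1 is refused whole. A call with a gripper value outside its range is refused whole. The fingers move at their own pace and stop on an object; FORCE is the grip in N (left out, the last holds). Time passes only in rows, so rows that repeat a pose let the fingers close. It gives the time, the measured TCP pose, the force, the opening and the grip force at its end, in the units of the state.
- manip.get_state(): the state, without advancing time (a new reading comes with each control period).
- manip.get_image(name): name is "scene" or "top"; returns a dict with "img" (480x640x3 uint8, red, green, blue), "mtx" (3x3 intrinsics, pixels), "world_to_cam" (4x4, takes a point from world to camera coordinates). Camera axes: x right, y down, z forward; pixel columns grow to the right and rows downward; lengths in m; the calibration is good to about 2 mm. A picture is of the moment at which its call begins. There is no depth.
- manip.sign_off(): hands the job in; it is judged then, once.
The state is a dict: "clock": time; "qpos": joint angles; "qd": joint speeds; "effort": joint torques, N m; "position": TCP position; "ee_rot": TCP orientation; "contact_force": force on the tool from outside, world axes, zero at the start; "moment": the same for the moment, N m; "width": finger opening in m; "gripper_force": force on a finger pad.
Only numpy, scipy, OpenCV 4.12 (cv2) and the standard library are available. Lean on these libraries where they do the work, as an engineer would, in place of code of your own. Each camera call takes 0.05 s, during which the arm holds its last target. There are 200 camera calls.

## Working session

There is one attempt and no reset: what is moved stays moved. The work goes in short steps, Python scripts to look and compute and a shell command to move; the robot and the scene stay as the last step left them, time stands still between calls to the robot, and variables do not carry over. Pictures are saved under pics/ and viewed, at most 14 in all, crops included, and the job is handed in when it is done.

```bash
mkdir -p pics; ls; python3 - <<'E'
from rig import manip
import cv2,numpy as np
print(manip.get_state())
for n in("scene","top"):
    d=manip.get_image(n); cv2.imwrite(f"pics/{n}0.png",d["img"][:,:,::-1]); print(n,d["mtx"],d["world_to_cam"])
E
```

```text
pics
{'clock': 0.0, 'qpos': array([ 1.16901427e+00,  2.76604805e-01,  1.50618292e+00,  4.00380513e-06,
        1.36069323e+00, -1.21022332e-01]), 'qd': array([ 0.00092004, -0.00029985, -0.0006629 , -0.00090404,  0.0010285 ,
        0.00124022]), 'effort': array([ 1.15243016e-03, -4.16776478e+01, -2.45811385e+01,  4.68136332e-04,
        1.06119277e-02,  4.43601721e-06]), 'position': array([0.15912356, 0.55197095, 0.23041428]), 'ee_rot': array([-2.45893115e-04,  1.39919604e-01,  9.90162417e-01, -9.11571387e-04]), 'contact_force': array([-1.05443728,  0.28420089,  0.71682353]), 'moment': array([-0.00576378, -0.03671442, -0.01648562]), 'gripper_force': 0.0, 'width': 0.08524929193611325}
scene [[556.44489409   0.         323.23400485]
 [  0.         556.44489409 238.96693328]
 [  0.           0.           1.        ]] [[ 0.54885959 -0.83590126  0.00471543 -0.27223131]
 [-0.61888848 -0.41014619 -0.66989339  0.38311097]
 [ 0.56189874  0.36475909 -0.74244233  1.07817401]
 [ 0.          0.          0.          1.        ]]
top [[562.53127175   0.         319.20306225]
 [  0.         562.53127175 235.44801436]
 [  0.           0.           1.        ]] [[-4.00131586e-03 -9.99772691e-01  2.09417413e-02  2.65620828e-02]
 [-9.85143067e-01  3.45510570e-04 -1.71735316e-01  5.47005978e-01]
 [ 1.71689043e-01 -2.13177785e-02 -9.84920517e-01  1.48314492e+00]
 [ 0.00000000e+00  0.00000000e+00  0.00000000e+00  1.00000000e+00]]
```

View pics/scene0.png

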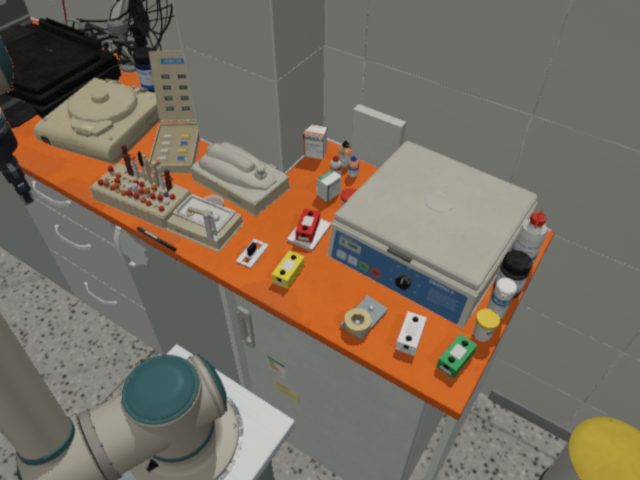

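View pics/top0.png

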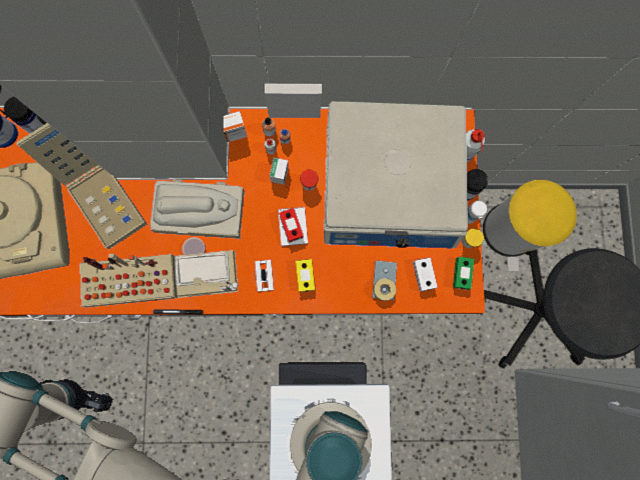

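The top view shows yellow (305,275), white (425,275), green (464,273) and red on the pad (291,225). The plate is at (264,275), and the base with the tape at (385,282). There is no blue box. I'll zoom in and measure the lugs.

```bash
cat > h.py <<'E'
from rig import manip
import cv2,numpy as np
def cast(d,u,v,z):
    R=d["world_to_cam"][:3,:3];t=d["world_to_cam"][:3,3];c=-R.T@t
    r=R.T@np.linalg.inv(d["mtx"])@np.array([u,v,1.]);return c+r*(z-c[2])/r[2]
def proj(d,p):
    q=d["mtx"]@(d["world_to_cam"][:3,:3]@np.array(p)+d["world_to_cam"][:3,3]);return q[:2]/q[2]
def blobs(img,u0,v0,u1,v1,f,amin=6):
    "centroids of mask f(hsv) in window"
    s=cv2.resize(img[v0:v1,u0:u1],None,fx=4,fy=4,interpolation=cv2.INTER_CUBIC)
    h=cv2.cvtColor(s,cv2.COLOR_RGB2HSV).astype(int)
    m=f(h[...,0],h[...,1],h[...,2]).astype(np.uint8)
    n,l,st,c=cv2.connectedComponentsWithStats(m)
    return [(round((c[i][0]-1.5)/4+u0,2),round((c[i][1]-1.5)/4+v0,2),st[i][4]/16) for i in range(1,n) if st[i][4]>amin*16]
def crop(d,u0,v0,u1,v1,k,name):
    cv2.imwrite(name,cv2.resize(d["img"][v0:v1,u0:u1,::-1],None,fx=k,fy=k,interpolation=cv2.INTER_CUBIC))
E
python3 - <<'E'
from h import *
d=manip.get_image("top"); crop(d,240,155,490,320,3.2,"pics/c1.png")
dark=lambda h,s,v:v<70
for n,w in dict(y=(292,258,318,294),w=(412,256,439,293),g=(450,255,477,292),r=(276,205,306,245),plate=(252,256,276,294),base=(370,258,400,304)).items():
    print(n,[(b,cast(d,b[0],b[1],.037)[:2].round(4)) for b in blobs(d["img"],*w,dark)])
E
```

```text
y [((np.float64(303.73), np.float64(265.17), np.float64(13.5625)), array([0.467 , 0.0674])), ((np.float64(305.75), np.float64(284.27), np.float64(13.4375)), array([0.4152, 0.062 ]))]
w [((np.float64(423.46), np.float64(264.17), np.float64(13.375)), array([ 0.4693, -0.2587])), ((np.float64(427.97), np.float64(282.89), np.float64(13.3125)), array([ 0.4182, -0.2691]))]
g [((np.float64(465.63), np.float64(262.92), np.float64(18.5)), array([ 0.4725, -0.3744])), ((np.float64(455.6), np.float64(266.81), np.float64(10.125)), array([ 0.4619, -0.3464])), ((np.float64(454.58), np.float64(276.63), np.float64(10.25)), array([ 0.4351, -0.3424])), ((np.float64(463.76), np.float64(281.65), np.float64(18.6875)), array([ 0.4214, -0.3668])), ((np.float64(454.14), np.float64(285.38), np.float64(8.25)), array([ 0.4113, -0.3401]))]
r [((np.float64(287.69), np.float64(214.9), np.float64(13.9375)), array([0.6063, 0.1117])), ((np.float64(293.85), np.float64(232.37), np.float64(14.75)), array([0.5574, 0.0946]))]
plate [((np.float64(263.24), np.float64(274.63), np.float64(41.25)), array([0.4415, 0.1767]))]
base []
```

View pics/c1.png

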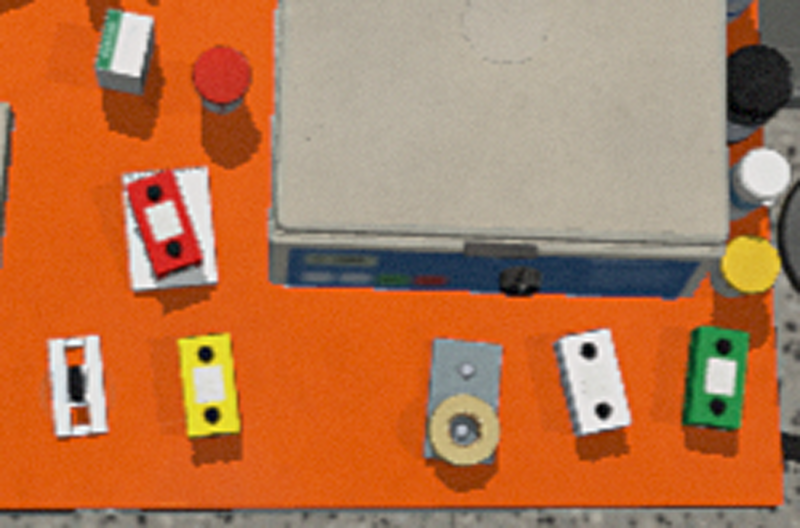

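The crop confirms 4 boxes plus the plate. The tape is round the near lug at crop (463,430), and red lies skewed on the pad. Next I'll measure red and the tape, and write a helper that converts a target pose into row units.

```bash
cat >> h.py <<'E'
def to(x,y,z,psi,st=None):
    "shift+turn in row units from measured pose to TCP xyz, tool y at psi deg from world y, pointing down"
    from scipy.spatial.transform import Rotation as Ro
    s=st or manip.get_state();q=s["ee_rot"];R=Ro.from_quat([q[1],q[2],q[3],q[0]])
    a=np.radians(psi);Y=np.array([-np.sin(a),np.cos(a),0]);Z=np.array([0,0,-1.]);X=np.cross(Y,Z)
    T=Ro.from_matrix(np.c_[X,Y,Z])
    sh=R.inv().apply(np.array([x,y,z])-s["position"])/.25;tu=(R.inv()*T).as_rotvec()/(np.pi/2)
    print("d",sh.round(4),"a",tu.round(4),"rows>=",max(np.linalg.norm(sh)*.25/.0417,np.linalg.norm(tu)*90/7.16).round(1))
E
python3 - <<'E'
from h import *
d=manip.get_image("top");i=d["img"]
print("red",[cast(d,*p,.046)[:2].round(4) for p in((287.69,214.9),(293.85,232.37))])
t=blobs(i,368,270,402,306,lambda h,s,v:(h>10)&(h<28)&(s>50)&(s<150)&(v>110),30)
print("tape",[(b,cast(d,b[0],b[1],.031)[:2].round(4)) for b in t])
# grey base top
b=blobs(i,372,255,400,302,lambda h,s,v:(h>90)&(h<125)&(s<110)&(v>70),20);print("base",b)
print("lugs",[cast(d,*p,.0165)[:2].round(4) for p in((385.6,270.5),(384.7,289.4))])
print("rc",[cast(d,240+a/3.2,155+b/3.2,z)[:2].round(3) for a,b,z in((220,75,.063),(750,262,.063),(272,290,0),(700,298,0),(125,50,.1))])
to(.58,.10,.25,19)
E
```

```text
red [array([0.6043, 0.1114]), array([0.5558, 0.0943])]
tape [((np.float64(384.53), np.float64(289.07), np.float64(318.1875)), array([ 0.4022, -0.1515]))]
base [(np.float64(384.64), np.float64(270.47), np.float64(340.1875)), (np.float64(384.36), np.float64(289.14), np.float64(45.875))]
lugs [array([ 0.4544, -0.1577]), array([ 0.4025, -0.154 ])]
rc [array([0.703, 0.054]), array([ 0.54 , -0.394]), array([0.526, 0.008]), array([ 0.519, -0.368]), array([0.714, 0.133])]
d [-2.1184 -1.2717 -0.0758] a [-6.000e-04 -3.000e-04 -3.899e-01] rows>= 14.8
```

```bash
python3 -m jog '[{"dx":-0.13,"dy":-0.08,"az":-0.078,"grip":0.6},{"dx":-0.26,"dy":-0.16,"az":-0.156,"grip":0.6},{"dx":-0.39,"dy":-0.24,"az":-0.234,"grip":0.6},{"dx":-0.52,"dy":-0.32,"az":-0.312,"grip":0.6},{"dx":-0.65,"dy":-0.4,"az":-0.39,"grip":0.6}]' 40
python3 -c "
from h import *
to(.58,.103,.10,19.5)"
```

```text
d [-2.1151 -1.2595  0.5242] a [-6.000e-04 -3.000e-04 -3.954e-01] rows>= 15.1schema error: expected keys dx, dy, dz, ax, ay, az, grip
```

```bash
python3 -m jog '[{"dx":-0.13,"dy":-0.08,"dz":0,"ax":0,"ay":0,"az":-0.078,"grip":0.6},{"dx":-0.26,"dy":-0.16,"dz":0,"ax":0,"ay":0,"az":-0.156,"grip":0.6},{"dx":-0.39,"dy":-0.24,"dz":0,"ax":0,"ay":0,"az":-0.234,"grip":0.6},{"dx":-0.52,"dy":-0.32,"dz":0,"ax":0,"ay":0,"az":-0.312,"grip":0.6},{"dx":-0.65,"dy":-0.4,"dz":0,"ax":0,"ay":0,"az":-0.39,"grip":0.6}]' 40
python3 -c "
from h import *
to(.58,.103,.10,19.5)"
```

```text
clock: 0.62
position: [0.285, 0.414, 0.2312]
ee_rot: [-0.0, -0.152, 0.988, -0.0]
contact_force: [1.0, 0.0, -0.2]
width: 0.0683
gripper_force: 0.0
d [-0.752  -1.5408  0.5248] a [-0.0001 -0.     -0.0225] rows>= 10.7
```

```bash
python3 -m jog '[{"dx":-0.38,"dy":-0.77,"dz":0,"ax":0,"ay":0,"az":-0.022,"grip":0.6},{"dx":-0.38,"dy":-0.77,"dz":0,"ax":0,"ay":0,"az":-0.022,"grip":0.6},{"dx":-0.38,"dy":-0.77,"dz":0,"ax":0,"ay":0,"az":-0.022,"grip":0.6},{"dx":-0.38,"dy":-0.77,"dz":0,"ax":0,"ay":0,"az":-0.022,"grip":0.6},{"dx":-0.38,"dy":-0.77,"dz":0,"ax":0,"ay":0,"az":-0.022,"grip":0.6}]' >/dev/null
python3 -m jog '[{"dx":-0.38,"dy":-0.77,"dz":0,"ax":0,"ay":0,"az":0,"grip":0.6},{"dx":-0.38,"dy":-0.77,"dz":0,"ax":0,"ay":0,"az":0,"grip":0.6},{"dx":-0.38,"dy":-0.77,"dz":0,"ax":0,"ay":0,"az":0,"grip":0.6},{"dx":-0.38,"dy":-0.77,"dz":0,"ax":0,"ay":0,"az":0,"grip":0.6},{"dx":-0.38,"dy":-0.77,"dz":0,"ax":0,"ay":0,"az":0,"grip":0.6}]'
python3 -c "
from h import *
to(.58,.103,.02,19.5)"
```

```text
clock: 1.45
position: [0.5768, 0.1158, 0.2312]
ee_rot: [-0.0, -0.166, 0.986, 0.0]
contact_force: [0.7, 1.4, -0.6]
width: 0.068
gripper_force: 0.0
d [ 0.0045 -0.0526  0.8448] a [ 0.0002 -0.     -0.0048] rows>= 5.1
```

```bash
python3 -m jog '[{"dx":0.004,"dy":-0.052,"dz":0.15,"ax":0,"ay":0,"az":-0.005,"grip":0.6},{"dx":0.004,"dy":-0.052,"dz":0.3,"ax":0,"ay":0,"az":-0.005,"grip":0.6},{"dx":0.004,"dy":-0.052,"dz":0.45,"ax":0,"ay":0,"az":-0.005,"grip":0.6},{"dx":0.004,"dy":-0.052,"dz":0.6,"ax":0,"ay":0,"az":-0.005,"grip":0.6},{"dx":0.004,"dy":-0.052,"dz":0.7,"ax":0,"ay":0,"az":-0.005,"grip":0.6}]' >/dev/null
python3 -m jog '[{"dx":0,"dy":0,"dz":0.08,"ax":0,"ay":0,"az":0,"grip":0.6},{"dx":0,"dy":0,"dz":0.145,"ax":0,"ay":0,"az":0,"grip":0.6},{"dx":0,"dy":0,"dz":0.145,"ax":0,"ay":0,"az":0,"grip":0.6},{"dx":0,"dy":0,"dz":0.145,"ax":0,"ay":0,"az":0,"grip":-0.2},{"dx":0,"dy":0,"dz":0.145,"ax":0,"ay":0,"az":0,"grip":-0.2}]'
python3 -m jog '[{"dx":0,"dy":0,"dz":0,"ax":0,"ay":0,"az":0,"grip":-0.2},{"dx":0,"dy":0,"dz":0,"ax":0,"ay":0,"az":0,"grip":-0.2},{"dx":0,"dy":0,"dz":0,"ax":0,"ay":0,"az":0,"grip":-0.2},{"dx":0,"dy":0,"dz":0,"ax":0,"ay":0,"az":0,"grip":-0.2},{"dx":0,"dy":0,"dz":0,"ax":0,"ay":0,"az":0,"grip":-0.2}]'
python3 -c "
from h import *
to(.44,-.04,.11,0)"
```

```text
clock: 2.28
position: [0.5799, 0.105, 0.0209]
ee_rot: [0.001, -0.17, 0.985, -0.0]
contact_force: [-0.1, -1.1, 2.2]
width: 0.0456
gripper_force: 2.1
clock: 2.7
position: [0.5798, 0.1051, 0.0213]
ee_rot: [0.001, -0.17, 0.985, -0.0]
contact_force: [-0.4, 0.3, 5.8]
width: 0.0429
gripper_force: 43.3
d [ 0.7204 -0.36   -0.3562] a [-1.000e-04  1.500e-03  2.172e-01] rows>= 5.3
```

```bash
python3 -m jog '[{"dx":0,"dy":0,"dz":-0.12,"ax":0,"ay":0,"az":0,"grip":-0.2},{"dx":0,"dy":0,"dz":-0.24,"ax":0,"ay":0,"az":0,"grip":-0.2},{"dx":0.15,"dy":-0.07,"dz":-0.3,"ax":0,"ay":0,"az":0.07,"grip":-0.2},{"dx":0.29,"dy":-0.14,"dz":-0.3,"ax":0,"ay":0,"az":0.14,"grip":-0.2},{"dx":0.43,"dy":-0.21,"dz":-0.3,"ax":0,"ay":0,"az":0.217,"grip":-0.2}]' 
python3 -c "
from h import *
to(.44,-.04,.014,0)"
```

```text
clock: 3.12
position: [0.497, 0.0255, 0.0966]
ee_rot: [0.004, 0.004, 1.0, 0.007]
contact_force: [13.0, 64.7, 6.8]
width: 0.0433
gripper_force: 98.4
d [ 0.2284 -0.2681  0.325 ] a [ 0.009   0.0047 -0.0046] rows>= 2.9
```

Box pressed on the centrifuge corner; back off in +y, then toward me.

```bash
python3 -m jog '[{"dx":0.02,"dy":0.08,"dz":0,"ax":0,"ay":0,"az":0,"grip":-0.2},{"dx":0.12,"dy":0.1,"dz":0,"ax":0,"ay":0,"az":0,"grip":-0.2},{"dx":0.22,"dy":0.1,"dz":0,"ax":0,"ay":0,"az":0,"grip":-0.2}]' 
python3 -c "
from h import *
to(.44,-.04,.014,0)
crop(manip.get_image('scene'),220,160,480,380,3,'pics/s1.png')"
```

```text
clock: 3.37
position: [0.4399, 0.0448, 0.0951]
ee_rot: [0.0, 0.0, 1.0, 0.0]
contact_force: [-0.5, 0.9, -1.8]
width: 0.0429
gripper_force: 83.9
d [-3.000e-04 -3.396e-01  3.243e-01] a [ 0.0004  0.0006 -0.0003] rows>= 2.8
```

View pics/s1.png

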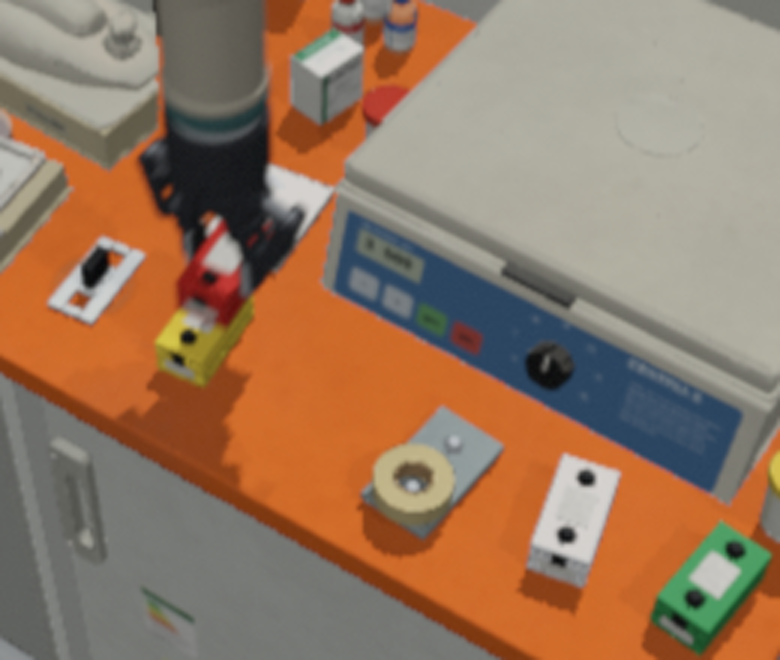

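Red is still held, possibly a little pitched, so I'll set it down gently at y = -0.04.

```bash
python3 -m jog '[{"dx":0,"dy":-0.16,"dz":0,"ax":0,"ay":0,"az":0,"grip":-0.2},{"dx":0,"dy":-0.32,"dz":0,"ax":0,"ay":0,"az":0,"grip":-0.2},{"dx":0,"dy":-0.34,"dz":0.12,"ax":0,"ay":0,"az":0,"grip":-0.2},{"dx":0,"dy":-0.34,"dz":0.22,"ax":0,"ay":0,"az":0,"grip":-0.2},{"dx":0,"dy":-0.34,"dz":0.26,"ax":0,"ay":0,"az":0,"grip":-0.2}]' 
python3 -m jog '[{"dx":0,"dy":0,"dz":0.02,"ax":0,"ay":0,"az":0,"grip":-0.2},{"dx":0,"dy":0,"dz":0.035,"ax":0,"ay":0,"az":0,"grip":-0.2},{"dx":0,"dy":0,"dz":0.045,"ax":0,"ay":0,"az":0,"grip":-0.2},{"dx":0,"dy":0,"dz":0.055,"ax":0,"ay":0,"az":0,"grip":-0.2},{"dx":0,"dy":0,"dz":0.055,"ax":0,"ay":0,"az":0,"grip":-0.2}]' 
```

```text
clock: 3.83
position: [0.4383, -0.041, 0.0278]
ee_rot: [-0.002, 0.001, 1.0, 0.001]
contact_force: [-0.4, 0.4, -1.5]
width: 0.0432
gripper_force: 83.8
clock: 4.25
position: [0.4407, -0.0403, 0.0166]
ee_rot: [0.0, -0.0, 1.0, -0.0]
contact_force: [-0.2, 0.6, -1.2]
width: 0.0434
gripper_force: 83.8
```

```bash
python3 -m jog '[{"dx":0,"dy":0,"dz":0.01,"ax":0,"ay":0,"az":0,"grip":-0.2},{"dx":0,"dy":0,"dz":0.014,"ax":0,"ay":0,"az":0,"grip":-0.2},{"dx":0,"dy":0,"dz":0.014,"ax":0,"ay":0,"az":0,"grip":0.5},{"dx":0,"dy":0,"dz":0.014,"ax":0,"ay":0,"az":0,"grip":0.5},{"dx":0,"dy":0,"dz":0.014,"ax":0,"ay":0,"az":0,"grip":0.5}]' 
python3 -m jog '[{"dx":0,"dy":0,"dz":-0.15,"ax":0,"ay":0,"az":0,"grip":0.5},{"dx":0,"dy":0,"dz":-0.3,"ax":0,"ay":0,"az":0,"grip":1},{"dx":0.1,"dy":-0.13,"dz":-0.3,"ax":0,"ay":0,"az":0,"grip":1},{"dx":0.15,"dy":-0.29,"dz":-0.3,"ax":0,"ay":0,"az":0,"grip":1},{"dx":0.15,"dy":-0.45,"dz":-0.3,"ax":0,"ay":0,"az":0,"grip":1}]' 
python3 -c "
from h import *
to(.402,-.153,.017,4)
d=manip.get_image('top')
print([(b,cast(d,b[0],b[1],.037)[:2].round(4)) for b in blobs(d['img'],325,255,360,295,lambda h,s,v:v<60)])"
```

```text
clock: 4.67
position: [0.4401, -0.0404, 0.0129]
ee_rot: [-0.0, -0.0, 1.0, 0.0]
contact_force: [0.0, -0.8, 0.0]
width: 0.0643
gripper_force: 0.0
clock: 5.08
position: [0.3996, -0.1521, 0.0883]
ee_rot: [-0.001, -0.002, 1.0, 0.001]
contact_force: [1.1, 1.1, 0.0]
width: 0.0858
gripper_force: 0.0
d [-0.01   -0.0039  0.2852] a [ 0.0007 -0.0013 -0.0424] rows>= 1.7
[((np.float64(343.63), np.float64(264.11), np.float64(13.1875)), array([ 0.4698, -0.0409])), ((np.float64(344.99), np.float64(283.26), np.float64(14.375)), array([ 0.4177, -0.044 ]))]
```

```bash
python3 -m jog '[{"dx":-0.01,"dy":0.01,"dz":0,"ax":0,"ay":0,"az":0.044,"grip":1},{"dx":-0.01,"dy":0.01,"dz":0.15,"ax":0,"ay":0,"az":0.044,"grip":1},{"dx":-0.01,"dy":0.01,"dz":0.24,"ax":0,"ay":0,"az":0.044,"grip":1},{"dx":-0.01,"dy":0.01,"dz":0.3,"ax":0,"ay":0,"az":0.044,"grip":1},{"dx":-0.01,"dy":0.01,"dz":0.3,"ax":0,"ay":0,"az":0.044,"grip":0.2}]' 30
python3 -m jog '[{"dx":0,"dy":0,"dz":0,"ax":0,"ay":0,"az":0,"grip":0.2},{"dx":0,"dy":0,"dz":0,"ax":0,"ay":0,"az":0,"grip":0.2},{"dx":0,"dy":0,"dz":0,"ax":0,"ay":0,"az":0,"grip":0.2},{"dx":0,"dy":0,"dz":0,"ax":0,"ay":0,"az":0,"grip":0.2},{"dx":0,"dy":0,"dz":0,"ax":0,"ay":0,"az":0,"grip":0.2}]' 
python3 -m jog '[{"dx":0,"dy":0,"dz":-0.05,"ax":0,"ay":0,"az":0,"grip":0.2},{"dx":0,"dy":0,"dz":-0.15,"ax":0,"ay":0,"az":0,"grip":0.2},{"dx":0,"dy":0,"dz":-0.3,"ax":0,"ay":0,"az":0,"grip":0.2},{"dx":0,"dy":0,"dz":-0.45,"ax":0,"ay":0,"az":0,"grip":0.2},{"dx":0,"dy":0,"dz":-0.6,"ax":0,"ay":0,"az":0,"grip":0.2}]' 
python3 - <<'E'
from h import *
d=manip.get_image('top');i=d['img']
# pad outline
s=cv2.cvtColor(i[195:260,270:318],cv2.COLOR_RGB2HSV);m=((s[...,1]<90)&(s[...,2]>120)).astype(np.uint8)
c=max(cv2.findContours(m,0,2)[0],key=cv2.contourArea)
r=cv2.minAreaRect(c);print(r,cast(d,r[0][0]+270,r[0][1]+195,.009))
b=cv2.boxPoints(r)+[270,195];print([cast(d,*p,.009)[:2].round(3) for p in b])
crop(d,240,155,490,320,3.2,"pics/c2.png")
to(.58,.1,.2,0)
E
```

```text
clock: 5.55
position: [0.4029, -0.1491, 0.0102]
ee_rot: [-0.003, 0.035, 0.999, 0.002]
contact_force: [0.5, 0.3, -0.8]
width: 0.0756
gripper_force: 0.0
clock: 5.97
position: [0.406, -0.1508, 0.0136]
ee_rot: [0.001, 0.034, 0.999, -0.0]
contact_force: [-0.8, -0.4, -0.3]
width: 0.0579
gripper_force: 32.1
clock: 6.38
position: [0.4049, -0.1502, 0.1648]
ee_rot: [0.0, 0.034, 0.999, -0.0]
contact_force: [1.3, -0.2, -0.8]
width: 0.0573
gripper_force: 32.4
((22.36065673828125, 30.967214584350586), (36.75751495361328, 26.979652404785156), 84.80557250976562) [0.58061244 0.09945398 0.009     ]
[array([0.629, 0.142]), array([0.637, 0.067]), array([0.532, 0.057]), array([0.525, 0.132])]
d [-0.6133  1.0541 -0.1115] a [-0.0043  0.0083 -0.0437] rows>= 7.3
```

View pics/c2.png

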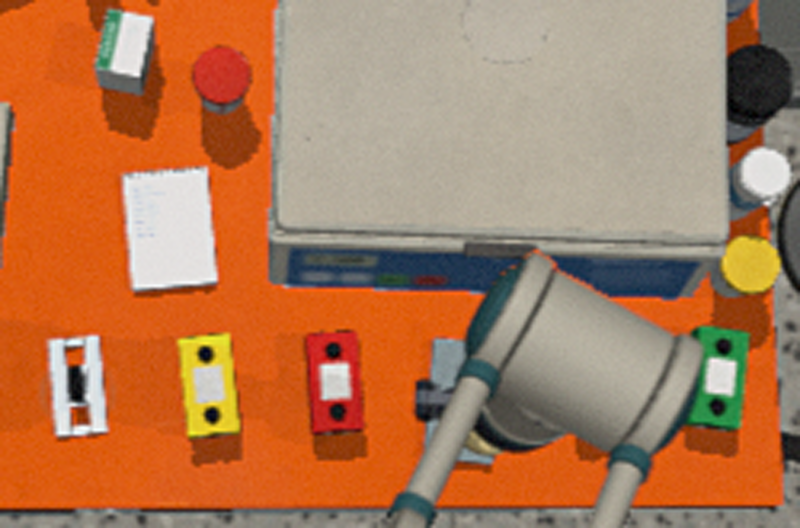

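Tape lifted; the pad is clear, centred near crop (170,229). I'll carry in +y first, then +x.

```bash
python3 -m jog '[{"dx":0,"dy":0.1,"dz":0,"ax":0,"ay":0,"az":0,"grip":0.2},{"dx":0,"dy":0.25,"dz":-0.03,"ax":0,"ay":0,"az":0,"grip":0.2},{"dx":0,"dy":0.4,"dz":-0.06,"ax":0,"ay":0,"az":0,"grip":0.2},{"dx":0,"dy":0.55,"dz":-0.1,"ax":0,"ay":0,"az":0,"grip":0.2},{"dx":0,"dy":0.7,"dz":-0.1,"ax":0,"ay":0,"az":0,"grip":0.2}]' >/dev/null
python3 -m jog '[{"dx":0,"dy":0.15,"dz":0,"ax":0,"ay":0,"az":0,"grip":0.2},{"dx":-0.1,"dy":0.25,"dz":0,"ax":0,"ay":0,"az":0,"grip":0.2},{"dx":-0.2,"dy":0.36,"dz":0,"ax":0,"ay":0,"az":0,"grip":0.2},{"dx":-0.35,"dy":0.36,"dz":0,"ax":0,"ay":0,"az":0,"grip":0.2},{"dx":-0.5,"dy":0.36,"dz":0,"ax":0,"ay":0,"az":0,"grip":0.2}]' 
python3 -c "
from h import *
to(.58,.1015,.016,0)"
```

```text
clock: 7.27
position: [0.5489, 0.1075, 0.1882]
ee_rot: [0.0, 0.032, 0.999, 0.0]
contact_force: [0.3, 0.0, -0.4]
width: 0.0572
gripper_force: 32.5
d [-0.125  -0.0163  0.6888] a [ 0.0003  0.0006 -0.0413] rows>= 4.2
```

```bash
python3 -m jog '[{"dx":-0.125,"dy":-0.016,"dz":0.05,"ax":0,"ay":0,"az":0,"grip":0.2},{"dx":-0.125,"dy":-0.016,"dz":0.2,"ax":0,"ay":0,"az":0,"grip":0.2},{"dx":-0.125,"dy":-0.016,"dz":0.35,"ax":0,"ay":0,"az":0,"grip":0.2},{"dx":-0.125,"dy":-0.016,"dz":0.5,"ax":0,"ay":0,"az":0,"grip":0.2},{"dx":-0.125,"dy":-0.016,"dz":0.6,"ax":0,"ay":0,"az":0,"grip":0.2}]' >/dev/null
python3 -m jog '[{"dx":0,"dy":0,"dz":0.04,"ax":0,"ay":0,"az":0,"grip":0.2},{"dx":0,"dy":0,"dz":0.07,"ax":0,"ay":0,"az":0,"grip":0.2},{"dx":0,"dy":0,"dz":0.09,"ax":0,"ay":0,"az":0,"grip":0.2},{"dx":0,"dy":0,"dz":0.097,"ax":0,"ay":0,"az":0,"grip":0.2},{"dx":0,"dy":0,"dz":0.097,"ax":0,"ay":0,"az":0,"grip":0.2}]' 
python3 -m jog '[{"dx":0,"dy":0,"dz":0,"ax":0,"ay":0,"az":0,"grip":1},{"dx":0,"dy":0,"dz":0,"ax":0,"ay":0,"az":0,"grip":1},{"dx":0,"dy":0,"dz":0,"ax":0,"ay":0,"az":0,"grip":1},{"dx":0,"dy":0,"dz":0,"ax":0,"ay":0,"az":0,"grip":1},{"dx":0,"dy":0,"dz":-0.1,"ax":0,"ay":0,"az":0,"grip":1}]' 
python3 -m jog '[{"dx":0,"dy":0,"dz":-0.12,"ax":0,"ay":0,"az":0,"grip":1},{"dx":0,"dy":0,"dz":-0.27,"ax":0,"ay":0,"az":0,"grip":1},{"dx":0.1,"dy":0,"dz":-0.35,"ax":0,"ay":0,"az":0,"grip":0.6},{"dx":0.25,"dy":0,"dz":-0.35,"ax":0,"ay":0,"az":0,"grip":0.6},{"dx":0.4,"dy":0,"dz":-0.35,"ax":0,"ay":0,"az":0,"grip":0.6}]' 
python3 - <<'E'
from h import *
d=manip.get_image('top');i=d['img']
t=blobs(i,270,200,320,250,lambda h,s,v:(h>10)&(h<28)&(s>50)&(s<150)&(v>110),30)
print("tape",[(b,cast(d,b[0],b[1],.028)[:2].round(4)) for b in t])
dark=lambda h,s,v:v<70
for n,w in dict(y=(292,258,318,294),w=(412,256,439,293),g=(457,255,477,292)).items():
    L=[cast(d,b[0],b[1],.037)[:2] for b in blobs(i,*w,dark,11)]
    if len(L)==2: e=L[0]-L[1];print(n,(sum(L)/2+[0,.002]).round(4),np.degrees(np.arctan2(e[1],e[0])).round(1))
# base: grey mask outline
s=cv2.cvtColor(i[250:310,365:405],cv2.COLOR_RGB2HSV);m=((s[...,1]<120)&(s[...,2]>80)).astype(np.uint8)
c=max(cv2.findContours(m,0,2)[0],key=cv2.contourArea);r=cv2.minAreaRect(c);b=cv2.boxPoints(r)+[365,250]
print("base",r,[cast(d,*p,.012)[:2].round(4) for p in b])
g=cv2.createCLAHE()
print("lug",[(q,cast(d,q[0],q[1],.0165)[:2].round(4)) for q in blobs(i,378,262,392,298,lambda h,s,v:v>185,2)])
crop(d,360,245,410,305,10,"pics/c3.png")
E
```

```text
clock: 8.1
position: [0.5802, 0.0992, 0.0147]
ee_rot: [0.001, 0.034, 0.999, 0.0]
contact_force: [0.0, 0.0, -0.3]
width: 0.0573
gripper_force: 32.5
clock: 8.52
position: [0.5758, 0.0989, 0.0353]
ee_rot: [-0.004, 0.035, 0.999, -0.0]
contact_force: [-0.0, -0.8, -0.2]
width: 0.0857
gripper_force: 0.0
clock: 8.93
position: [0.4804, 0.1061, 0.128]
ee_rot: [0.003, 0.035, 0.999, 0.0]
contact_force: [-0.7, 0.6, -0.2]
width: 0.0684
gripper_force: 0.0
tape []
y [0.4411 0.0662] 6.5
w [ 0.4437 -0.2618] 11.5
g [ 0.447  -0.3686] -8.5
base ((19.17241668701172, 29.93103790283203), (22.09010124206543, 37.7026481628418), 4.763641834259033) [array([ 0.38  , -0.1181]), array([ 0.4835, -0.1289]), array([ 0.4783, -0.1898]), array([ 0.3748, -0.1784])]
lug [((np.float64(385.58), np.float64(270.04), np.float64(3.875)), array([ 0.4557, -0.1577])), ((np.float64(383.93), np.float64(288.88), np.float64(3.8125)), array([ 0.4039, -0.1519]))]
```

View pics/c3.png

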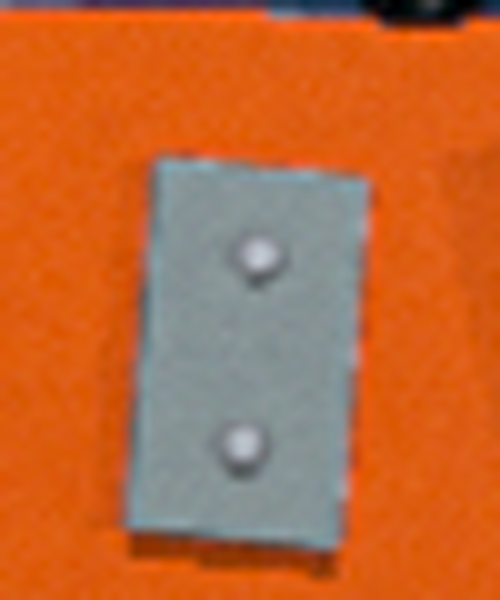

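The base is clear at cam centre (.4295,-.1545), yaw about -6°, with lugs at crop (260,255) and (240,445). Next: yellow.

```bash
python3 -c "
from h import *
to(.4411,.0662,.012,6.5)"
```

```text
d [ 0.0872 -0.1669  0.4556] a [ 0.0002 -0.0081 -0.1158] rows>= 3.0
```

```bash
python3 -m jog '[{"dx":0.08,"dy":-0.12,"dz":0,"ax":0,"ay":0,"az":-0.07,"grip":0.6},{"dx":0.08,"dy":-0.166,"dz":0.05,"ax":0,"ay":0,"az":-0.115,"grip":0.6},{"dx":0.08,"dy":-0.166,"dz":0.12,"ax":0,"ay":0,"az":-0.115,"grip":0.6},{"dx":0.08,"dy":-0.166,"dz":0.2,"ax":0,"ay":0,"az":-0.115,"grip":0.6},{"dx":0.08,"dy":-0.166,"dz":0.2,"ax":0,"ay":0,"az":-0.115,"grip":0.6}]' 40
python3 -c "
from h import *
to(.4411,.0662,.012,6.5)"
```

```text
clock: 9.4
position: [0.454, 0.0657, 0.0738]
ee_rot: [-0.003, -0.056, 0.998, 0.0]
contact_force: [0.5, -0.1, -0.4]
width: 0.0685
gripper_force: 0.0
d [0.0497 0.0074 0.2474] a [ 0.0005 -0.0037 -0.0015] rows>= 1.5
```

```bash
python3 -m jog '[{"dx":0.05,"dy":0.007,"dz":0.05,"ax":0,"ay":0,"az":0,"grip":0.6},{"dx":0.05,"dy":0.007,"dz":0.15,"ax":0,"ay":0,"az":0,"grip":0.6},{"dx":0.05,"dy":0.007,"dz":0.22,"ax":0,"ay":0,"az":0,"grip":0.6},{"dx":0.05,"dy":0.007,"dz":0.245,"ax":0,"ay":0,"az":0,"grip":0.6},{"dx":0.05,"dy":0.007,"dz":0.245,"ax":0,"ay":0,"az":0,"grip":0.6}]'
python3 -m jog '[{"dx":0,"dy":0,"dz":0,"ax":0,"ay":0,"az":0,"grip":-0.2},{"dx":0,"dy":0,"dz":0,"ax":0,"ay":0,"az":0,"grip":-0.2},{"dx":0,"dy":0,"dz":0,"ax":0,"ay":0,"az":0,"grip":-0.2},{"dx":0,"dy":0,"dz":0,"ax":0,"ay":0,"az":0,"grip":-0.2},{"dx":0,"dy":0,"dz":0,"ax":0,"ay":0,"az":0,"grip":-0.2}]'
python3 -m jog '[{"dx":0,"dy":0,"dz":0,"ax":0,"ay":0,"az":0,"grip":-0.2},{"dx":0,"dy":0,"dz":0,"ax":0,"ay":0,"az":0,"grip":-0.2}]'
python3 -c "
from h import *
to(.4295,-.1525,.095,-6.1)"
```

```text
clock: 9.82
position: [0.4434, 0.0664, 0.0142]
ee_rot: [-0.001, -0.056, 0.998, 0.0]
contact_force: [0.5, -0.2, -0.2]
width: 0.0683
gripper_force: 0.0
clock: 10.23
position: [0.4454, 0.0664, 0.0161]
ee_rot: [0.002, -0.056, 0.998, -0.0]
contact_force: [-0.3, 0.2, 6.7]
width: 0.0431
gripper_force: 42.0
clock: 10.4
position: [0.4454, 0.0664, 0.0161]
ee_rot: [0.002, -0.056, 0.998, -0.0]
contact_force: [-0.2, 0.5, 6.1]
width: 0.043
gripper_force: 42.0
d [ 0.1597 -0.8631 -0.3159] a [1.000e-04 2.100e-03 1.389e-01] rows>= 5.6
```

```bash
python3 -m jog '[{"dx":0,"dy":0,"dz":-0.1,"ax":0,"ay":0,"az":0,"grip":-0.2},{"dx":0,"dy":0,"dz":-0.22,"ax":0,"ay":0,"az":0,"grip":-0.2},{"dx":0.0,"dy":0,"dz":-0.34,"ax":0,"ay":0,"az":0,"grip":-0.2},{"dx":0.04,"dy":-0.14,"dz":-0.34,"ax":0,"ay":0,"az":0.07,"grip":-0.2},{"dx":0.08,"dy":-0.28,"dz":-0.34,"ax":0,"ay":0,"az":0.139,"grip":-0.2}]'
python3 -m jog '[{"dx":0,"dy":-0.14,"dz":0,"ax":0,"ay":0,"az":0,"grip":-0.2},{"dx":0,"dy":-0.28,"dz":0,"ax":0,"ay":0,"az":0,"grip":-0.2},{"dx":0,"dy":-0.42,"dz":0,"ax":0,"ay":0,"az":0,"grip":-0.2},{"dx":0,"dy":-0.52,"dz":0,"ax":0,"ay":0,"az":0,"grip":-0.2},{"dx":0,"dy":-0.52,"dz":0,"ax":0,"ay":0,"az":0,"grip":-0.2}]'
python3 -c "
from h import *
to(.4338,-.153,.038,-6.1)"
```

```text
clock: 10.82
position: [0.4338, -0.0052, 0.1022]
ee_rot: [0.003, 0.053, 0.999, -0.0]
contact_force: [0.7, -0.3, -1.8]
width: 0.0433
gripper_force: 41.5
clock: 11.23
position: [0.4185, -0.1392, 0.1003]
ee_rot: [0.001, 0.055, 0.998, -0.002]
contact_force: [0.4, 0.2, -1.0]
width: 0.0434
gripper_force: 26.4
d [-0.0664 -0.0473  0.2496] a [-0.0019  0.0014 -0.0027] rows>= 1.6
```

```bash
python3 -m jog '[{"dx":-0.066,"dy":-0.047,"dz":0.05,"ax":0,"ay":0,"az":0,"grip":-0.2},{"dx":-0.066,"dy":-0.047,"dz":0.13,"ax":0,"ay":0,"az":0,"grip":-0.2},{"dx":-0.066,"dy":-0.047,"dz":0.2,"ax":0,"ay":0,"az":0,"grip":-0.2},{"dx":-0.066,"dy":-0.047,"dz":0.22,"ax":0,"ay":0,"az":0,"grip":-0.2},{"dx":-0.066,"dy":-0.047,"dz":0.22,"ax":0,"ay":0,"az":0,"grip":-0.2}]' 50
python3 -c "
from h import *
to(.4338,-.153,.029,-6.1)
d=manip.get_image('scene');crop(d,310,240,480,390,4,'pics/s2.png')"
```

```text
clock: 11.65
position: [0.4318, -0.1469, 0.0437]
ee_rot: [-0.002, 0.053, 0.999, 0.001]
contact_force: [0.0, 0.3, -0.6]
width: 0.0424
gripper_force: 57.6
d [-0.0107 -0.0234  0.0585] a [ 0.0011 -0.0024  0.    ] rows>= 0.4
```

View pics/s2.png

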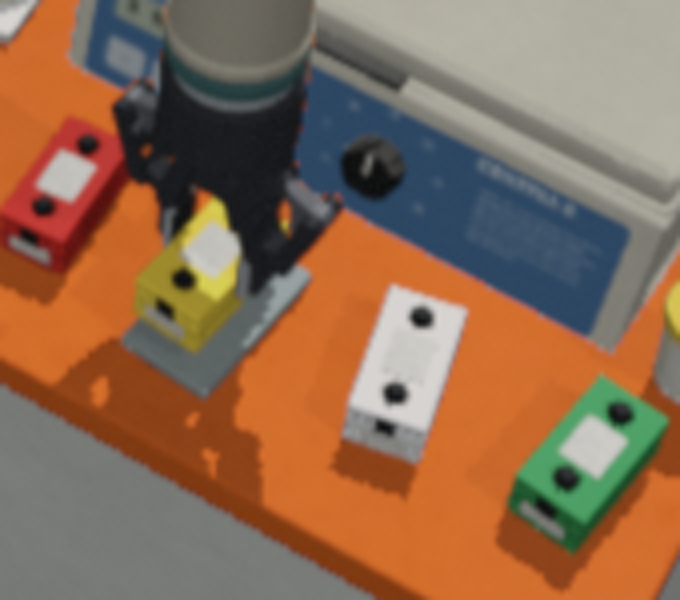

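Yellow is level over the base. I'll correct, settle and then lower.

```bash
python3 -m jog '[{"dx":-0.01,"dy":-0.022,"dz":0,"ax":0,"ay":0,"az":0,"grip":-0.2},{"dx":-0.01,"dy":-0.022,"dz":0.01,"ax":0,"ay":0,"az":0,"grip":-0.2},{"dx":-0.01,"dy":-0.022,"dz":0.02,"ax":0,"ay":0,"az":0,"grip":-0.2},{"dx":-0.01,"dy":-0.022,"dz":0.02,"ax":0,"ay":0,"az":0,"grip":-0.2}]'
python3 -m jog '[{"dx":0,"dy":0,"dz":0.01,"ax":0,"ay":0,"az":0,"grip":-0.2},{"dx":0,"dy":0,"dz":0.02,"ax":0,"ay":0,"az":0,"grip":-0.2},{"dx":0,"dy":0,"dz":0.03,"ax":0,"ay":0,"az":0,"grip":-0.2},{"dx":0,"dy":0,"dz":0.036,"ax":0,"ay":0,"az":0,"grip":-0.2},{"dx":0,"dy":0,"dz":0.036,"ax":0,"ay":0,"az":0,"grip":-0.2}]'
python3 -c "
from h import *
to(.4338,-.153,.028,-6.1)"
```

```text
clock: 12.03
position: [0.4352, -0.1539, 0.04]
ee_rot: [0.0, 0.053, 0.999, -0.0]
contact_force: [-0.5, -0.1, -1.4]
width: 0.0429
gripper_force: 57.6
clock: 12.45
position: [0.4348, -0.1537, 0.0303]
ee_rot: [-0.0, 0.053, 0.999, 0.0]
contact_force: [0.0, 0.1, -1.1]
width: 0.0429
gripper_force: 57.6
d [0.0042 0.0022 0.0094] a [ 0.0003 -0.0006 -0.0001] rows>= 0.1
```

```bash
python3 -m jog '[{"dx":0.003,"dy":0.002,"dz":0.008,"ax":0,"ay":0,"az":0,"grip":-0.2},{"dx":0.003,"dy":0.002,"dz":0.016,"ax":0,"ay":0,"az":0,"grip":-0.2},{"dx":0.003,"dy":0.002,"dz":0.016,"ax":0,"ay":0,"az":0,"grip":-0.2}]'
python3 -m jog '[{"dx":0,"dy":0,"dz":0,"ax":0,"ay":0,"az":0,"grip":0.5},{"dx":0,"dy":0,"dz":0,"ax":0,"ay":0,"az":0,"grip":0.5},{"dx":0,"dy":0,"dz":0,"ax":0,"ay":0,"az":0,"grip":0.5},{"dx":0,"dy":0,"dz":-0.1,"ax":0,"ay":0,"az":0,"grip":0.5},{"dx":0,"dy":0,"dz":-0.25,"ax":0,"ay":0,"az":0,"grip":0.5}]'
python3 -m jog '[{"dx":0,"dy":-0.1,"dz":-0.05,"ax":0,"ay":0,"az":-0.07,"grip":0.5},{"dx":0,"dy":-0.2,"dz":-0.05,"ax":0,"ay":0,"az":-0.14,"grip":0.5},{"dx":0,"dy":-0.35,"dz":-0.05,"ax":0,"ay":0,"az":-0.196,"grip":0.5},{"dx":-0.05,"dy":-0.44,"dz":-0.05,"ax":0,"ay":0,"az":-0.196,"grip":0.5},{"dx":-0.05,"dy":-0.44,"dz":-0.05,"ax":0,"ay":0,"az":-0.196,"grip":0.5}]'
python3 - <<'E'
from h import *
d=manip.get_image('top');i=d['img']
dark=lambda h,s,v:v<70
for n,w,z in(("y",(370,255,400,298),.049),("r",(330,255,360,295),.037)):
    L=[cast(d,b[0],b[1],z)[:2] for b in blobs(i,*w,dark,8)]
    print(n,[l.round(4) for l in L])
    if len(L)==2: e=L[0]-L[1];print(n,(sum(L)/2+[0,.002]).round(4),np.degrees(np.arctan2(e[1],e[0])).round(1))
t=blobs(i,270,200,320,250,lambda h,s,v:(h>8)&(h<30)&(s>40)&(s<150)&(v>100),20)
print("tape",[(b,cast(d,b[0],b[1],.028)[:2].round(4)) for b in t])
to(.4437,-.2618,.015,11.5)
E
```

```text
clock: 12.7
position: [0.4345, -0.1533, 0.0282]
ee_rot: [0.0, 0.053, 0.999, -0.0]
contact_force: [-3.1, 1.2, 14.3]
width: 0.0425
gripper_force: 59.3
clock: 13.12
position: [0.4316, -0.1519, 0.087]
ee_rot: [-0.004, 0.053, 0.999, 0.002]
contact_force: [0.2, -1.3, -0.3]
width: 0.0641
gripper_force: 0.0
clock: 13.53
position: [0.4377, -0.2696, 0.1023]
ee_rot: [0.002, -0.099, 0.995, -0.003]
contact_force: [1.5, -0.2, 0.1]
width: 0.0642
gripper_force: 0.0
y [array([ 0.4563, -0.1577]), array([ 0.4046, -0.152 ])]
y [ 0.4304 -0.1529] -6.3
r [array([ 0.4698, -0.0411]), array([ 0.4177, -0.044 ])]
r [ 0.4437 -0.0406] 3.2
tape [((np.float64(293.16), np.float64(226.13), np.float64(303.5625)), array([0.5765, 0.0967]))]
d [-0.033   0.0135  0.3468] a [-0.001   0.0008 -0.0016] rows>= 2.1
```

Yellow locked and tape on the pad. White next.

```bash
python3 -m jog '[{"dx":-0.025,"dy":0.02,"dz":0.1,"ax":0,"ay":0,"az":0,"grip":0.5},{"dx":-0.025,"dy":0.02,"dz":0.18,"ax":0,"ay":0,"az":0,"grip":0.5},{"dx":-0.025,"dy":0.02,"dz":0.18,"ax":0,"ay":0,"az":0,"grip":0.5},{"dx":-0.025,"dy":0.02,"dz":0.18,"ax":0,"ay":0,"az":0,"grip":0.5}]' 45
python3 -c "
from h import *
to(.4437,-.2618,.015,11.5)"
```

```text
clock: 13.92
position: [0.4391, -0.2562, 0.0558]
ee_rot: [-0.001, -0.101, 0.995, 0.001]
contact_force: [0.2, -0.3, 0.8]
width: 0.064
gripper_force: 0.0
d [-0.0138 -0.0261  0.1632] a [ 0.0021 -0.0016  0.0008] rows>= 1.0
```

```bash
python3 -m jog '[{"dx":-0.014,"dy":-0.025,"dz":0.03,"ax":0,"ay":0,"az":0,"grip":0.5},{"dx":-0.014,"dy":-0.025,"dz":0.1,"ax":0,"ay":0,"az":0,"grip":0.5},{"dx":-0.014,"dy":-0.025,"dz":0.15,"ax":0,"ay":0,"az":0,"grip":0.5},{"dx":-0.014,"dy":-0.025,"dz":0.155,"ax":0,"ay":0,"az":0,"grip":0.5},{"dx":-0.014,"dy":-0.025,"dz":0.155,"ax":0,"ay":0,"az":0,"grip":-0.2}]'
python3 -m jog '[{"dx":0,"dy":0,"dz":0,"ax":0,"ay":0,"az":0,"grip":-0.2},{"dx":0,"dy":0,"dz":0,"ax":0,"ay":0,"az":0,"grip":-0.2},{"dx":0,"dy":0,"dz":0,"ax":0,"ay":0,"az":0,"grip":-0.2},{"dx":0,"dy":0,"dz":0,"ax":0,"ay":0,"az":0,"grip":-0.2},{"dx":0,"dy":0,"dz":0,"ax":0,"ay":0,"az":0,"grip":-0.2}]'
python3 -m jog '[{"dx":0,"dy":0,"dz":-0.1,"ax":0,"ay":0,"az":0,"grip":-0.2},{"dx":0,"dy":0,"dz":-0.22,"ax":0,"ay":0,"az":0,"grip":-0.2},{"dx":0.0,"dy":0,"dz":-0.38,"ax":0,"ay":0,"az":0,"grip":-0.2},{"dx":0.0,"dy":0.1,"dz":-0.42,"ax":0,"ay":0,"az":0.07,"grip":-0.2},{"dx":0.0,"dy":0.2,"dz":-0.42,"ax":0,"ay":0,"az":0.14,"grip":-0.2}]'
python3 -c "
from h import *
to(.430,-.153,.084,-6.2)"
```

```text
clock: 14.33
position: [0.4453, -0.2635, 0.0181]
ee_rot: [0.0, -0.1, 0.995, 0.0]
contact_force: [0.4, -0.2, 0.0]
width: 0.0535
gripper_force: 0.0
clock: 14.75
position: [0.4458, -0.2639, 0.019]
ee_rot: [0.001, -0.1, 0.995, -0.001]
contact_force: [0.1, 0.3, 6.0]
width: 0.0429
gripper_force: 48.0
clock: 15.17
position: [0.4375, -0.2163, 0.1266]
ee_rot: [0.004, 0.013, 1.0, -0.002]
contact_force: [0.3, 1.0, -1.1]
width: 0.0426
gripper_force: 47.3
d [0.0377 0.2531 0.1689] a [-0.0028  0.0048  0.0524] rows>= 1.8
```

```bash
python3 -m jog '[{"dx":0.03,"dy":0.12,"dz":0,"ax":0,"ay":0,"az":0.052,"grip":-0.2},{"dx":0.03,"dy":0.23,"dz":0,"ax":0,"ay":0,"az":0.052,"grip":-0.2},{"dx":0.03,"dy":0.23,"dz":0,"ax":0,"ay":0,"az":0.052,"grip":-0.2},{"dx":0.03,"dy":0.23,"dz":0.06,"ax":0,"ay":0,"az":0.052,"grip":-0.2},{"dx":0.03,"dy":0.23,"dz":0.06,"ax":0,"ay":0,"az":0.052,"grip":-0.2}]'
python3 -m jog '[{"dx":0,"dy":0,"dz":0,"ax":0,"ay":0,"az":0,"grip":-0.2}]'
python3 -c "
from h import *
to(.432,-.1531,.078,-6.2)"
```

```text
clock: 15.58
position: [0.4271, -0.1557, 0.1066]
ee_rot: [-0.002, 0.049, 0.999, 0.001]
contact_force: [-1.1, 0.7, -1.9]
width: 0.0428
gripper_force: 47.2
clock: 15.67
position: [0.4279, -0.1565, 0.1075]
ee_rot: [-0.001, 0.05, 0.999, 0.0]
contact_force: [-0.2, -0.1, -1.5]
width: 0.0431
gripper_force: 47.2
d [-0.0154  0.0151  0.118 ] a [ 0.0005 -0.0013  0.0052] rows>= 0.7
```

```bash
python3 -m jog '[{"dx":-0.015,"dy":0.014,"dz":0.03,"ax":0,"ay":0,"az":0.005,"grip":-0.2},{"dx":-0.015,"dy":0.014,"dz":0.09,"ax":0,"ay":0,"az":0.005,"grip":-0.2},{"dx":-0.015,"dy":0.014,"dz":0.118,"ax":0,"ay":0,"az":0.005,"grip":-0.2},{"dx":-0.015,"dy":0.014,"dz":0.118,"ax":0,"ay":0,"az":0.005,"grip":-0.2},{"dx":-0.015,"dy":0.014,"dz":0.118,"ax":0,"ay":0,"az":0.005,"grip":-0.2}]'
python3 -c "
from h import *
to(.432,-.1531,.065,-6.2)"
```

```text
clock: 16.08
position: [0.4324, -0.1536, 0.0781]
ee_rot: [-0.001, 0.054, 0.999, 0.0]
contact_force: [0.1, -0.8, -0.1]
width: 0.0429
gripper_force: 47.2
d [0.0018 0.0017 0.0526] a [ 0.0004 -0.0008 -0.0003] rows>= 0.3
```

```bash
python3 -m jog '[{"dx":0,"dy":0,"dz":0.015,"ax":0,"ay":0,"az":0,"grip":-0.2},{"dx":0,"dy":0,"dz":0.03,"ax":0,"ay":0,"az":0,"grip":-0.2},{"dx":0,"dy":0,"dz":0.045,"ax":0,"ay":0,"az":0,"grip":-0.2},{"dx":0,"dy":0,"dz":0.056,"ax":0,"ay":0,"az":0,"grip":-0.2},{"dx":0,"dy":0,"dz":0.056,"ax":0,"ay":0,"az":0,"grip":-0.2}]'
```

```text
clock: 16.5
position: [0.4327, -0.1536, 0.065]
ee_rot: [0.0, 0.054, 0.999, -0.0]
contact_force: [-0.9, 1.2, 4.2]
width: 0.0427
gripper_force: 47.8
```

Seated at .065 as expected. Release, rise, then move to red.

```bash
python3 -m jog '[{"dx":0,"dy":0,"dz":0,"ax":0,"ay":0,"az":0,"grip":0.5},{"dx":0,"dy":0,"dz":0,"ax":0,"ay":0,"az":0,"grip":0.5},{"dx":0,"dy":0,"dz":0,"ax":0,"ay":0,"az":0,"grip":0.5},{"dx":0,"dy":0,"dz":-0.1,"ax":0,"ay":0,"az":0,"grip":0.5},{"dx":0,"dy":0,"dz":-0.24,"ax":0,"ay":0,"az":0,"grip":0.5}]'
python3 -m jog '[{"dx":0,"dy":0.12,"dz":0,"ax":0,"ay":0,"az":-0.05,"grip":0.5},{"dx":0,"dy":0.28,"dz":0,"ax":0,"ay":0,"az":-0.104,"grip":0.5},{"dx":0,"dy":0.44,"dz":0,"ax":0,"ay":0,"az":-0.104,"grip":0.5},{"dx":-0.01,"dy":0.44,"dz":0.12,"ax":0,"ay":0,"az":-0.104,"grip":0.5},{"dx":-0.01,"dy":0.44,"dz":0.2,"ax":0,"ay":0,"az":-0.104,"grip":0.5}]'
python3 -m jog '[{"dx":0,"dy":0,"dz":0,"ax":0,"ay":0,"az":0,"grip":0.5}]'
python3 - <<'E'
from h import *
d=manip.get_image('top');i=d['img']
dark=lambda h,s,v:v<70
for n,w,z in(("w",(370,250,400,296),.083),("g",(457,255,477,292),.037)):
    L=[cast(d,b[0],b[1],z)[:2] for b in blobs(i,*w,dark,8)]
    print(n,[l.round(4) for l in L])
    if len(L)==2: e=L[0]-L[1];print(n,(sum(L)/2+[0,.002]).round(4),np.degrees(np.arctan2(e[1],e[0])).round(1))
to(.4437,-.0406,.017,3.2)
E
```

```text
clock: 16.92
position: [0.4301, -0.1523, 0.1225]
ee_rot: [-0.004, 0.054, 0.999, 0.002]
contact_force: [0.6, -0.3, -0.7]
width: 0.0639
gripper_force: 0.0
clock: 17.33
position: [0.4479, -0.0423, 0.0744]
ee_rot: [0.001, -0.03, 1.0, -0.0]
contact_force: [0.2, -0.3, 0.0]
width: 0.0642
gripper_force: 0.0
clock: 17.42
position: [0.4441, -0.0427, 0.0717]
ee_rot: [-0.003, -0.029, 1.0, 0.001]
contact_force: [-0.5, 0.2, 0.4]
width: 0.0642
gripper_force: 0.0
w [array([ 0.4664, -0.157 ]), array([ 0.4422, -0.1195]), array([ 0.4055, -0.1528])]
g [array([ 0.4726, -0.3744]), array([ 0.4214, -0.3667])]
g [ 0.447  -0.3686] -8.6
d [0.0045 0.0119 0.2246] a [ 0.001  -0.0029  0.0002] rows>= 1.3
```

```bash
python3 -m jog '[{"dx":0.002,"dy":0.01,"dz":0.08,"ax":0,"ay":0,"az":0,"grip":0.5},{"dx":0.002,"dy":0.01,"dz":0.16,"ax":0,"ay":0,"az":0,"grip":0.5},{"dx":0.002,"dy":0.01,"dz":0.21,"ax":0,"ay":0,"az":0,"grip":0.5},{"dx":0.002,"dy":0.01,"dz":0.215,"ax":0,"ay":0,"az":0,"grip":0.5},{"dx":0.002,"dy":0.01,"dz":0.215,"ax":0,"ay":0,"az":0,"grip":-0.2}]'
python3 -m jog '[{"dx":0,"dy":0,"dz":0,"ax":0,"ay":0,"az":0,"grip":-0.2},{"dx":0,"dy":0,"dz":0,"ax":0,"ay":0,"az":0,"grip":-0.2},{"dx":0,"dy":0,"dz":0,"ax":0,"ay":0,"az":0,"grip":-0.2},{"dx":0,"dy":0,"dz":0,"ax":0,"ay":0,"az":0,"grip":-0.2},{"dx":0,"dy":0,"dz":0,"ax":0,"ay":0,"az":0,"grip":-0.2}]'
python3 -m jog '[{"dx":0,"dy":0,"dz":-0.12,"ax":0,"ay":0,"az":0,"grip":-0.2},{"dx":0,"dy":0,"dz":-0.28,"ax":0,"ay":0,"az":0,"grip":-0.2},{"dx":0.0,"dy":0,"dz":-0.43,"ax":0,"ay":0,"az":0,"grip":-0.2},{"dx":0.0,"dy":0,"dz":-0.5,"ax":0,"ay":0,"az":0.05,"grip":-0.2},{"dx":0.0,"dy":0,"dz":-0.5,"ax":0,"ay":0,"az":0.105,"grip":-0.2}]'
python3 - <<'E'
from h import *
d=manip.get_image('top')
crop(d,365,240,405,300,10,"pics/c4.png")
print([(b,cast(d,b[0],b[1],.083)[:2].round(4)) for b in blobs(d["img"],374,258,396,290,lambda h,s,v:v<60,4)])
to(.432,-.1531,.14,-6.2)
E
```

```text
clock: 17.88
position: [0.4467, -0.0426, 0.0212]
ee_rot: [0.0, -0.027, 1.0, 0.0]
contact_force: [0.1, 0.7, -0.3]
width: 0.0534
gripper_force: 0.0
clock: 18.3
position: [0.4476, -0.0426, 0.0221]
ee_rot: [0.002, -0.028, 1.0, -0.001]
contact_force: [0.1, -1.5, 6.4]
width: 0.0425
gripper_force: 46.9
clock: 18.72
position: [0.4496, -0.0427, 0.1507]
ee_rot: [0.005, 0.057, 0.998, -0.001]
contact_force: [-0.8, 0.3, -1.1]
width: 0.0426
gripper_force: 46.7
[((np.float64(392.29), np.float64(262.88), np.float64(19.9375)), array([ 0.4672, -0.1666])), ((np.float64(387.91), np.float64(286.26), np.float64(10.8125)), array([ 0.4056, -0.1534]))]
d [ 0.0127 -0.4474  0.0351] a [-0.0005  0.0042 -0.0053] rows>= 2.7
```

View pics/c4.png

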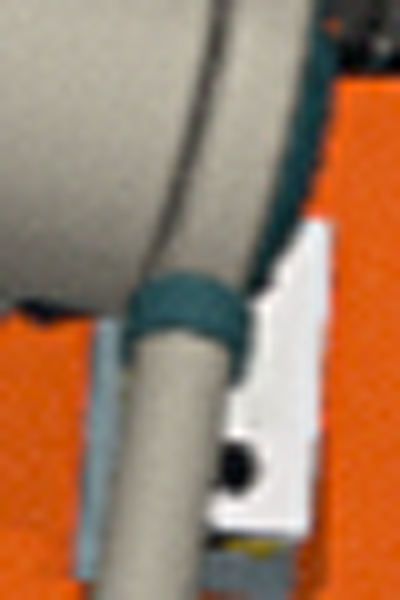

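White sits fine (near lug at crop (237,468)). Carry red over.

```bash
python3 -m jog '[{"dx":0.01,"dy":-0.15,"dz":0,"ax":0,"ay":0,"az":0,"grip":-0.2},{"dx":0.01,"dy":-0.3,"dz":0,"ax":0,"ay":0,"az":0,"grip":-0.2},{"dx":0.01,"dy":-0.42,"dz":0,"ax":0,"ay":0,"az":0,"grip":-0.2},{"dx":0.01,"dy":-0.447,"dz":0,"ax":0,"ay":0,"az":0,"grip":-0.2},{"dx":0.01,"dy":-0.447,"dz":0.06,"ax":0,"ay":0,"az":0,"grip":-0.2}]'
python3 -m jog '[{"dx":0,"dy":0,"dz":0.03,"ax":0,"ay":0,"az":0,"grip":-0.2},{"dx":0,"dy":0,"dz":0.03,"ax":0,"ay":0,"az":0,"grip":-0.2}]'
python3 -c "
from h import *
to(.4343,-.1533,.115,-6.2)"
```

```text
clock: 19.18
position: [0.4331, -0.1557, 0.1323]
ee_rot: [0.002, 0.056, 0.998, -0.001]
contact_force: [0.8, -0.5, -0.8]
width: 0.0427
gripper_force: 46.8
clock: 19.35
position: [0.4296, -0.1515, 0.1212]
ee_rot: [-0.003, 0.055, 0.999, 0.001]
contact_force: [0.1, 0.7, -1.1]
width: 0.0428
gripper_force: 46.7
d [-0.0198 -0.0053  0.0248] a [ 0.0017 -0.0033 -0.0007] rows>= 0.2
```

```bash
python3 -m jog '[{"dx":-0.01,"dy":-0.004,"dz":0.015,"ax":0,"ay":0,"az":0,"grip":-0.2},{"dx":-0.01,"dy":-0.004,"dz":0.02,"ax":0,"ay":0,"az":0,"grip":-0.2},{"dx":-0.01,"dy":-0.004,"dz":0.02,"ax":0,"ay":0,"az":0,"grip":-0.2},{"dx":-0.01,"dy":-0.004,"dz":0.02,"ax":0,"ay":0,"az":0,"grip":-0.2}]'
python3 -c "
from h import *
to(.4343,-.1533,.102,-6.2)"
```

```text
clock: 19.68
position: [0.4343, -0.1537, 0.1185]
ee_rot: [0.0, 0.054, 0.999, 0.0]
contact_force: [0.9, -0.4, -1.5]
width: 0.0428
gripper_force: 46.7
d [0.0001 0.0018 0.066 ] a [ 0.      0.0002 -0.0004] rows>= 0.4
```

```bash
python3 -m jog '[{"dx":0,"dy":0,"dz":0.015,"ax":0,"ay":0,"az":0,"grip":-0.2},{"dx":0,"dy":0,"dz":0.03,"ax":0,"ay":0,"az":0,"grip":-0.2},{"dx":0,"dy":0,"dz":0.045,"ax":0,"ay":0,"az":0,"grip":-0.2},{"dx":0,"dy":0,"dz":0.06,"ax":0,"ay":0,"az":0,"grip":-0.2},{"dx":0,"dy":0,"dz":0.07,"ax":0,"ay":0,"az":0,"grip":-0.2}]'
python3 -m jog '[{"dx":0,"dy":0,"dz":0,"ax":0,"ay":0,"az":0,"grip":-0.2}]'
```

```text
clock: 20.1
position: [0.4339, -0.154, 0.1019]
ee_rot: [-0.0, 0.055, 0.998, 0.0]
contact_force: [-7.2, 3.2, 34.9]
width: 0.0427
gripper_force: 50.6
clock: 20.18
position: [0.4338, -0.154, 0.102]
ee_rot: [-0.0, 0.055, 0.998, 0.0]
contact_force: [-3.5, 2.3, 12.0]
width: 0.0428
gripper_force: 48.2
```

Seated at .102. Release and go to green.

```bash
python3 -m jog '[{"dx":0,"dy":0,"dz":0,"ax":0,"ay":0,"az":0,"grip":0.5},{"dx":0,"dy":0,"dz":0,"ax":0,"ay":0,"az":0,"grip":0.5},{"dx":0,"dy":0,"dz":0,"ax":0,"ay":0,"az":0,"grip":0.5},{"dx":0,"dy":0,"dz":-0.1,"ax":0,"ay":0,"az":0,"grip":0.5},{"dx":0,"dy":0,"dz":-0.24,"ax":0,"ay":0,"az":0,"grip":0.5}]'
python3 -m jog '[{"dx":0,"dy":-0.12,"dz":0,"ax":0,"ay":0,"az":0,"grip":0.5},{"dx":-0.02,"dy":-0.28,"dz":0,"ax":0,"ay":0,"az":0.027,"grip":0.5},{"dx":-0.05,"dy":-0.44,"dz":0,"ax":0,"ay":0,"az":0.027,"grip":0.5},{"dx":-0.1,"dy":-0.6,"dz":0,"ax":0,"ay":0,"az":0.027,"grip":0.5},{"dx":-0.13,"dy":-0.76,"dz":0.0,"ax":0,"ay":0,"az":0.027,"grip":0.5}]'
python3 -m jog '[{"dx":-0.02,"dy":-0.09,"dz":0.05,"ax":0,"ay":0,"az":0,"grip":0.5},{"dx":-0.02,"dy":-0.09,"dz":0.18,"ax":0,"ay":0,"az":0,"grip":0.5},{"dx":-0.02,"dy":-0.09,"dz":0.3,"ax":0,"ay":0,"az":0,"grip":0.5},{"dx":-0.02,"dy":-0.09,"dz":0.36,"ax":0,"ay":0,"az":0,"grip":0.5},{"dx":-0.02,"dy":-0.09,"dz":0.36,"ax":0,"ay":0,"az":0,"grip":0.5}]'
python3 - <<'E'
from h import *
d=manip.get_image('top')
L=[(b,cast(d,b[0],b[1],.117)[:2].round(4)) for b in blobs(d["img"],374,250,400,296,lambda h,s,v:v<60,4)]
print(L)
to(.447,-.3686,.018,-8.6)
E
```

```text
clock: 20.6
position: [0.4315, -0.1529, 0.1584]
ee_rot: [-0.004, 0.055, 0.998, 0.002]
contact_force: [0.2, 0.1, -0.4]
width: 0.0641
gripper_force: 0.0
clock: 21.02
position: [0.4459, -0.3484, 0.1606]
ee_rot: [0.001, 0.076, 0.997, -0.0]
contact_force: [1.3, 0.9, -1.1]
width: 0.064
gripper_force: 0.0
clock: 21.43
position: [0.4445, -0.3674, 0.0663]
ee_rot: [-0.003, 0.076, 0.997, 0.003]
contact_force: [-0.6, 0.4, 0.0]
width: 0.0639
gripper_force: 0.0
[((np.float64(391.22), np.float64(265.49), np.float64(16.375)), array([ 0.4562, -0.1584]))]
d [-0.0058 -0.0004  0.2021] a [ 0.0021 -0.0026 -0.0016] rows>= 1.2
```

```bash
python3 -m jog '[{"dx":0,"dy":0,"dz":0.08,"ax":0,"ay":0,"az":0,"grip":0.5},{"dx":0,"dy":0,"dz":0.15,"ax":0,"ay":0,"az":0,"grip":0.5},{"dx":0,"dy":0,"dz":0.19,"ax":0,"ay":0,"az":0,"grip":0.5},{"dx":0,"dy":0,"dz":0.195,"ax":0,"ay":0,"az":0,"grip":0.5},{"dx":0,"dy":0,"dz":0.195,"ax":0,"ay":0,"az":0,"grip":-0.2}]'
python3 -m jog '[{"dx":0,"dy":0,"dz":0,"ax":0,"ay":0,"az":0,"grip":-0.2},{"dx":0,"dy":0,"dz":0,"ax":0,"ay":0,"az":0,"grip":-0.2},{"dx":0,"dy":0,"dz":0,"ax":0,"ay":0,"az":0,"grip":-0.2},{"dx":0,"dy":0,"dz":0,"ax":0,"ay":0,"az":0,"grip":-0.2},{"dx":0,"dy":0,"dz":0,"ax":0,"ay":0,"az":0,"grip":-0.2}]'
python3 -m jog '[{"dx":0,"dy":0,"dz":-0.12,"ax":0,"ay":0,"az":0,"grip":-0.2},{"dx":0,"dy":0,"dz":-0.28,"ax":0,"ay":0,"az":0,"grip":-0.2},{"dx":0.0,"dy":0,"dz":-0.43,"ax":0,"ay":0,"az":0,"grip":-0.2},{"dx":0.0,"dy":0,"dz":-0.58,"ax":0,"ay":0,"az":0,"grip":-0.2},{"dx":0.0,"dy":0,"dz":-0.68,"ax":0,"ay":0,"az":0,"grip":-0.2}]'
python3 - <<'E'
from h import *
to(.434,-.1533,.19,-6.2)
E
```

```text
clock: 21.9
position: [0.4474, -0.3697, 0.0225]
ee_rot: [0.0, 0.076, 0.997, -0.0]
contact_force: [-0.3, 0.3, -0.6]
width: 0.0537
gripper_force: 0.0
clock: 22.32
position: [0.4479, -0.3703, 0.0235]
ee_rot: [0.001, 0.076, 0.997, -0.001]
contact_force: [-0.3, 0.4, 5.6]
width: 0.043
gripper_force: 46.9
clock: 22.73
position: [0.4477, -0.3702, 0.196]
ee_rot: [0.002, 0.076, 0.997, -0.002]
contact_force: [0.3, -0.3, -0.3]
width: 0.0428
gripper_force: 46.2
d [0.1857 0.8492 0.0208] a [-0.0018  0.0023 -0.028 ] rows>= 5.2
```

```bash
python3 -m jog '[{"dx":0.02,"dy":0.13,"dz":0,"ax":0,"ay":0,"az":-0.028,"grip":-0.2},{"dx":0.05,"dy":0.28,"dz":0,"ax":0,"ay":0,"az":-0.028,"grip":-0.2},{"dx":0.09,"dy":0.43,"dz":0,"ax":0,"ay":0,"az":-0.028,"grip":-0.2},{"dx":0.13,"dy":0.58,"dz":0,"ax":0,"ay":0,"az":-0.028,"grip":-0.2},{"dx":0.17,"dy":0.7,"dz":0,"ax":0,"ay":0,"az":-0.028,"grip":-0.2}]'
python3 -m jog '[{"dx":0.015,"dy":0.1,"dz":0,"ax":0,"ay":0,"az":0,"grip":-0.2},{"dx":0.015,"dy":0.145,"dz":0.0,"ax":0,"ay":0,"az":0,"grip":-0.2},{"dx":0.015,"dy":0.145,"dz":0.05,"ax":0,"ay":0,"az":0,"grip":-0.2},{"dx":0.015,"dy":0.145,"dz":0.09,"ax":0,"ay":0,"az":0,"grip":-0.2},{"dx":0.015,"dy":0.145,"dz":0.09,"ax":0,"ay":0,"az":0,"grip":-0.2}]'
python3 -m jog '[{"dx":0,"dy":0,"dz":0,"ax":0,"ay":0,"az":0,"grip":-0.2},{"dx":0,"dy":0,"dz":0,"ax":0,"ay":0,"az":0,"grip":-0.2}]'
python3 - <<'E'
from h import *
to(.4316,-.153,.151,-6.2)
E
```

```text
clock: 23.15
position: [0.4305, -0.1873, 0.1919]
ee_rot: [-0.0, 0.054, 0.999, 0.001]
contact_force: [0.3, 0.5, -0.3]
width: 0.0426
gripper_force: 46.2
clock: 23.57
position: [0.4307, -0.1531, 0.1681]
ee_rot: [-0.001, 0.054, 0.999, 0.0]
contact_force: [-0.3, -0.1, -1.8]
width: 0.0426
gripper_force: 46.2
clock: 23.73
position: [0.4322, -0.1542, 0.1699]
ee_rot: [0.0, 0.054, 0.999, -0.0]
contact_force: [-0.1, 1.2, -0.3]
width: 0.0427
gripper_force: 46.2
d [0.0028 0.0047 0.0755] a [-0.0002  0.0004 -0.0003] rows>= 0.5
```

```bash
python3 -m jog '[{"dx":0.003,"dy":0.004,"dz":0.03,"ax":0,"ay":0,"az":0,"grip":-0.2},{"dx":0.003,"dy":0.004,"dz":0.06,"ax":0,"ay":0,"az":0,"grip":-0.2},{"dx":0.003,"dy":0.004,"dz":0.08,"ax":0,"ay":0,"az":0,"grip":-0.2},{"dx":0.003,"dy":0.004,"dz":0.095,"ax":0,"ay":0,"az":0,"grip":-0.2},{"dx":0.003,"dy":0.004,"dz":0.108,"ax":0,"ay":0,"az":0,"grip":-0.2}]'
python3 -m jog '[{"dx":0,"dy":0,"dz":0.012,"ax":0,"ay":0,"az":0,"grip":-0.2},{"dx":0,"dy":0,"dz":0.022,"ax":0,"ay":0,"az":0,"grip":-0.2},{"dx":0,"dy":0,"dz":0.026,"ax":0,"ay":0,"az":0,"grip":-0.2},{"dx":0,"dy":0,"dz":0.026,"ax":0,"ay":0,"az":0,"grip":-0.2}]'
```

```text
clock: 24.15
position: [0.4308, -0.1525, 0.1418]
ee_rot: [-0.0, 0.054, 0.999, 0.0]
contact_force: [0.5, 0.1, -0.4]
width: 0.0428
gripper_force: 46.2
clock: 24.48
position: [0.4311, -0.1526, 0.1374]
ee_rot: [0.0, 0.054, 0.999, -0.0]
contact_force: [-3.2, 1.1, 9.8]
width: 0.042
gripper_force: 47.3
```

Green seated at .1374 (expected .1375). Release, rise, and measure the plate and stack again.

```bash
python3 -m jog '[{"dx":0,"dy":0,"dz":0,"ax":0,"ay":0,"az":0,"grip":0.5},{"dx":0,"dy":0,"dz":0,"ax":0,"ay":0,"az":0,"grip":0.5},{"dx":0,"dy":0,"dz":0,"ax":0,"ay":0,"az":0,"grip":0.5},{"dx":0,"dy":0,"dz":-0.1,"ax":0,"ay":0,"az":0,"grip":0.5},{"dx":0,"dy":0,"dz":-0.24,"ax":0,"ay":0,"az":0,"grip":0.5}]'
python3 -m jog '[{"dx":0,"dy":0.13,"dz":0,"ax":0,"ay":0,"az":-0.05,"grip":0},{"dx":0,"dy":0.28,"dz":0,"ax":0,"ay":0,"az":-0.11,"grip":0},{"dx":0,"dy":0.44,"dz":0,"ax":0,"ay":0,"az":-0.11,"grip":0},{"dx":0,"dy":0.6,"dz":0,"ax":0,"ay":0,"az":-0.11,"grip":0},{"dx":0,"dy":0.76,"dz":0,"ax":0,"ay":0,"az":-0.11,"grip":0}]'
python3 - <<'E'
from h import *
d=manip.get_image('top');i=d['img']
L=[(b,cast(d,b[0],b[1],.151)[:2].round(4)) for b in blobs(i,374,240,404,300,lambda h,s,v:v<60,4)];print("green",L)
s=cv2.resize(i[250:300,245:285],None,fx=4,fy=4,interpolation=cv2.INTER_CUBIC)
h=cv2.cvtColor(s,cv2.COLOR_RGB2HSV);m=((h[...,1]<110)&(h[...,2]>110)).astype(np.uint8)
c=np.vstack([k for k in cv2.findContours(m,0,2)[0] if cv2.contourArea(k)>60]);r=cv2.minAreaRect(c)
b=(cv2.boxPoints(r)-1.5)/4+[245,250];P=np.array([cast(d,*p,.005)[:2] for p in b]);print("plate",P.round(4),(P.mean(0)+[0,.002]).round(4))
print("grip",[cast(d,q[0],q[1],.025)[:2].round(4) for q in blobs(i,252,260,276,290,lambda h,s,v:v<70,15)])
o=blobs(i,248,256,280,295,lambda h,s,v:(s>150)&(h<20)&(v>110),8);print("holes",[(q,cast(d,q[0],q[1],.0025)[:2].round(4)) for q in o])
cv2.imwrite("pics/c5.png",np.hstack([cv2.resize(i[245:305,245:285,::-1],None,fx=9,fy=9),cv2.resize(i[245:305,365:405,::-1],None,fx=9,fy=9)]))
E
```

```text
clock: 24.9
position: [0.4288, -0.1513, 0.1937]
ee_rot: [-0.004, 0.054, 0.999, 0.002]
contact_force: [0.1, -1.4, -0.3]
width: 0.0642
gripper_force: 0.0
clock: 25.32
position: [0.4515, 0.0379, 0.1961]
ee_rot: [0.0, -0.032, 0.999, 0.0]
contact_force: [1.5, -1.2, -0.6]
width: 0.0429
gripper_force: 0.0
green [((np.float64(399.35), np.float64(243.0), np.float64(52.625)), array([ 0.5094, -0.1755])), ((np.float64(381.95), np.float64(276.4), np.float64(17.5625)), array([ 0.4247, -0.1293])), ((np.float64(392.77), np.float64(263.97), np.float64(20.0625)), array([ 0.456 , -0.1573])), ((np.float64(391.09), np.float64(284.37), np.float64(20.0625)), array([ 0.4047, -0.1517])), ((np.float64(387.54), np.float64(292.39), np.float64(14.0)), array([ 0.3847, -0.1423]))]
plate [[0.4841 0.2051]
 [0.488  0.159 ]
 [0.4022 0.1509]
 [0.3985 0.1966]] [0.4432 0.1799]
grip [array([0.4427, 0.1777])]
holes [((np.float64(263.36), np.float64(274.82), np.float64(717.875)), array([0.4445, 0.1791])), ((np.float64(262.92), np.float64(266.04), np.float64(27.625)), array([0.4689, 0.1806])), ((np.float64(264.38), np.float64(284.47), np.float64(24.6875)), array([0.4179, 0.1759]))]
```

View pics/c5.png

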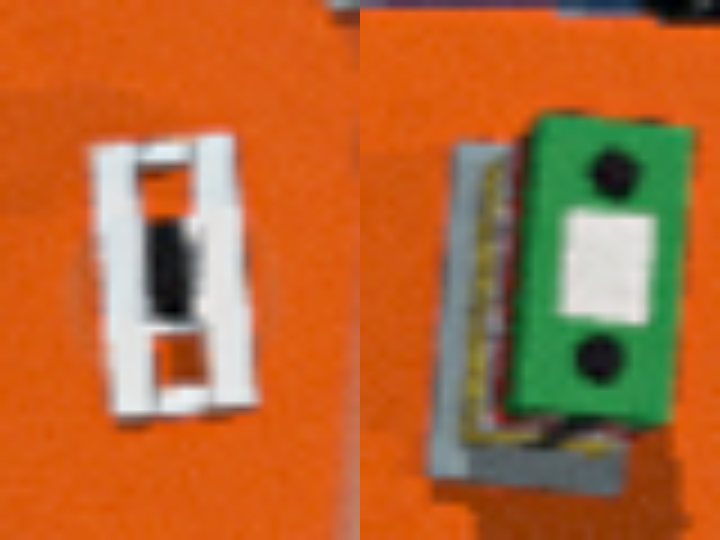

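Stack shows four boxes aligned, with lid lugs at crop right (612,172) and (598,357). The plate is undisturbed at (.4433,.180), yaw 5.5°. Go to the plate.

```bash
python3 -m jog '[{"dx":0,"dy":0.15,"dz":0,"ax":0,"ay":0,"az":-0.015,"grip":0},{"dx":0,"dy":0.3,"dz":0,"ax":0,"ay":0,"az":-0.015,"grip":0},{"dx":0,"dy":0.45,"dz":0.1,"ax":0,"ay":0,"az":-0.015,"grip":0},{"dx":0,"dy":0.52,"dz":0.25,"ax":0,"ay":0,"az":-0.015,"grip":0},{"dx":0,"dy":0.52,"dz":0.4,"ax":0,"ay":0,"az":-0.015,"grip":0}]'
python3 -m jog '[{"dx":0,"dy":0,"dz":0.05,"ax":0,"ay":0,"az":0,"grip":0},{"dx":0,"dy":0,"dz":0.05,"ax":0,"ay":0,"az":0,"grip":0},{"dx":0,"dy":0,"dz":0.05,"ax":0,"ay":0,"az":0,"grip":0}]'
python3 - <<'E'
from h import *
to(.4433,.180,.05,5.5)
E
```

```text
clock: 25.78
position: [0.4448, 0.1698, 0.0964]
ee_rot: [0.003, -0.046, 0.999, 0.001]
contact_force: [0.9, -0.3, -1.1]
width: 0.0427
gripper_force: 0.0
clock: 26.03
position: [0.443, 0.166, 0.083]
ee_rot: [-0.001, -0.044, 0.999, -0.0]
contact_force: [-0.6, -0.1, 1.1]
width: 0.0428
gripper_force: 0.0
d [-0.0064  0.0558  0.132 ] a [-0.0001 -0.0011 -0.0049] rows>= 0.9
```

```bash
python3 -m jog '[{"dx":-0.003,"dy":0.056,"dz":0.05,"ax":0,"ay":0,"az":-0.005,"grip":0},{"dx":-0.003,"dy":0.056,"dz":0.15,"ax":0,"ay":0,"az":-0.005,"grip":0},{"dx":-0.003,"dy":0.056,"dz":0.24,"ax":0,"ay":0,"az":-0.005,"grip":0},{"dx":-0.003,"dy":0.056,"dz":0.28,"ax":0,"ay":0,"az":-0.005,"grip":0},{"dx":-0.003,"dy":0.056,"dz":0.28,"ax":0,"ay":0,"az":-0.005,"grip":0}]' 35
python3 -m jog '[{"dx":0,"dy":0,"dz":0,"ax":0,"ay":0,"az":0,"grip":-0.9},{"dx":0,"dy":0,"dz":0,"ax":0,"ay":0,"az":0,"grip":-0.9},{"dx":0,"dy":0,"dz":0,"ax":0,"ay":0,"az":0,"grip":-0.9},{"dx":0,"dy":0,"dz":0,"ax":0,"ay":0,"az":0,"grip":-0.9},{"dx":0,"dy":0,"dz":0,"ax":0,"ay":0,"az":0,"grip":-0.9}]'
python3 -m jog '[{"dx":0,"dy":0,"dz":0,"ax":0,"ay":0,"az":0,"grip":-0.9},{"dx":0,"dy":0,"dz":0,"ax":0,"ay":0,"az":0,"grip":-0.9},{"dx":0,"dy":0,"dz":0,"ax":0,"ay":0,"az":0,"grip":-0.9}]'
```

```text
clock: 26.45
position: [0.443, 0.1796, 0.0133]
ee_rot: [-0.0, -0.048, 0.999, -0.0]
contact_force: [-0.6, -0.5, -0.5]
width: 0.0426
gripper_force: 0.0
clock: 26.87
position: [0.4446, 0.1803, 0.0153]
ee_rot: [0.002, -0.048, 0.999, 0.0]
contact_force: [-0.2, -1.4, 7.5]
width: 0.0107
gripper_force: 35.7
clock: 27.12
position: [0.4446, 0.1803, 0.0153]
ee_rot: [0.002, -0.048, 0.999, 0.0]
contact_force: [0.3, -0.9, 6.7]
width: 0.0111
gripper_force: 35.7
```

```bash
python3 -m jog '[{"dx":0,"dy":0,"dz":-0.1,"ax":0,"ay":0,"az":0,"grip":-0.9},{"dx":0,"dy":0,"dz":-0.25,"ax":0,"ay":0,"az":0,"grip":-0.9},{"dx":0,"dy":0,"dz":-0.4,"ax":0,"ay":0,"az":0,"grip":-0.9},{"dx":0,"dy":0,"dz":-0.55,"ax":0,"ay":0,"az":0.06,"grip":-0.9},{"dx":0,"dy":0,"dz":-0.7,"ax":0,"ay":0,"az":0.13,"grip":-0.9}]' 50
python3 -m jog '[{"dx":0,"dy":-0.12,"dz":-0.05,"ax":0,"ay":0,"az":0,"grip":-0.9},{"dx":0,"dy":-0.28,"dz":-0.08,"ax":0,"ay":0,"az":0,"grip":-0.9},{"dx":0,"dy":-0.44,"dz":-0.08,"ax":0,"ay":0,"az":0,"grip":-0.9},{"dx":0,"dy":-0.6,"dz":-0.08,"ax":0,"ay":0,"az":0,"grip":-0.9},{"dx":0,"dy":-0.75,"dz":-0.08,"ax":0,"ay":0,"az":0,"grip":-0.9}]'
python3 - <<'E'
from h import *
to(.4317,-.1527,.19,-6.2)
E
```

```text
clock: 27.53
position: [0.4422, 0.18, 0.1909]
ee_rot: [0.0, 0.056, 0.998, 0.0]
contact_force: [0.4, -0.1, -1.3]
width: 0.0104
gripper_force: 51.2
clock: 27.95
position: [0.4217, -0.008, 0.2095]
ee_rot: [0.001, 0.054, 0.999, -0.0]
contact_force: [1.0, 0.3, -0.5]
width: 0.0108
gripper_force: 51.2
d [-0.1015 -0.5713  0.0783] a [-0.0002  0.0013  0.0005] rows>= 3.5
```

```bash
python3 -m jog '[{"dx":-0.03,"dy":-0.15,"dz":0,"ax":0,"ay":0,"az":0,"grip":-0.9},{"dx":-0.06,"dy":-0.3,"dz":0,"ax":0,"ay":0,"az":0,"grip":-0.9},{"dx":-0.1,"dy":-0.45,"dz":0,"ax":0,"ay":0,"az":0,"grip":-0.9},{"dx":-0.1,"dy":-0.54,"dz":0,"ax":0,"ay":0,"az":0,"grip":-0.9},{"dx":-0.1,"dy":-0.54,"dz":0.07,"ax":0,"ay":0,"az":0,"grip":-0.9}]'
python3 -m jog '[{"dx":0,"dy":0,"dz":0,"ax":0,"ay":0,"az":0,"grip":-0.9},{"dx":0,"dy":0,"dz":0,"ax":0,"ay":0,"az":0,"grip":-0.9},{"dx":0,"dy":0,"dz":0,"ax":0,"ay":0,"az":0,"grip":-0.9}]'
python3 - <<'E'
from h import *
to(.4317,-.1527,.176,-6.2)
E
```

```text
clock: 28.37
position: [0.4353, -0.1492, 0.1941]
ee_rot: [0.004, 0.056, 0.998, -0.003]
contact_force: [0.3, -0.1, -0.5]
width: 0.0105
gripper_force: 51.2
clock: 28.62
position: [0.4326, -0.1426, 0.1915]
ee_rot: [0.0, 0.054, 0.999, 0.0]
contact_force: [0.6, -0.5, 0.2]
width: 0.0106
gripper_force: 51.2
d [-0.0007 -0.0406  0.0621] a [0.0003 0.0001 0.0004] rows>= 0.4
```

```bash
python3 -m jog '[{"dx":0,"dy":-0.041,"dz":0,"ax":0,"ay":0,"az":0,"grip":-0.9},{"dx":0,"dy":-0.041,"dz":0.03,"ax":0,"ay":0,"az":0,"grip":-0.9},{"dx":0,"dy":-0.041,"dz":0.055,"ax":0,"ay":0,"az":0,"grip":-0.9},{"dx":0,"dy":-0.041,"dz":0.055,"ax":0,"ay":0,"az":0,"grip":-0.9},{"dx":0,"dy":-0.041,"dz":0.055,"ax":0,"ay":0,"az":0,"grip":-0.9}]'
python3 - <<'E'
from h import *
to(.4317,-.1527,.1633,-6.2)
E
```

```text
clock: 29.03
position: [0.4312, -0.1529, 0.1767]
ee_rot: [-0.001, 0.054, 0.999, 0.0]
contact_force: [-0.1, 0.2, -2.1]
width: 0.0108
gripper_force: 51.2
d [-0.0021  0.0009  0.0535] a [ 0.0005 -0.0009  0.0002] rows>= 0.3
```

```bash
python3 -m jog '[{"dx":0,"dy":0,"dz":0.015,"ax":0,"ay":0,"az":0,"grip":-0.9},{"dx":0,"dy":0,"dz":0.03,"ax":0,"ay":0,"az":0,"grip":-0.9},{"dx":0,"dy":0,"dz":0.042,"ax":0,"ay":0,"az":0,"grip":-0.9},{"dx":0,"dy":0,"dz":0.054,"ax":0,"ay":0,"az":0,"grip":-0.9},{"dx":0,"dy":0,"dz":0.058,"ax":0,"ay":0,"az":0,"grip":-0.9}]'
python3 -m jog '[{"dx":0,"dy":0,"dz":0,"ax":0,"ay":0,"az":0,"grip":-0.9},{"dx":0,"dy":0,"dz":0,"ax":0,"ay":0,"az":0,"grip":-0.9}]'
```

```text
clock: 29.45
position: [0.4317, -0.1535, 0.1633]
ee_rot: [0.0, 0.054, 0.999, -0.0]
contact_force: [-2.8, 1.3, 13.3]
width: 0.0105
gripper_force: 52.9
clock: 29.62
position: [0.4317, -0.1534, 0.1633]
ee_rot: [0.0, 0.054, 0.999, -0.0]
contact_force: [-1.7, 1.4, 5.6]
width: 0.0105
gripper_force: 51.9
```

Seated at exactly the expected .1633. Release, withdraw and inspect.

```bash
python3 -m jog '[{"dx":0,"dy":0,"dz":0,"ax":0,"ay":0,"az":0,"grip":-0.2},{"dx":0,"dy":0,"dz":0,"ax":0,"ay":0,"az":0,"grip":-0.2},{"dx":0,"dy":0,"dz":0,"ax":0,"ay":0,"az":0,"grip":-0.2},{"dx":0,"dy":0,"dz":-0.1,"ax":0,"ay":0,"az":0,"grip":-0.2},{"dx":0,"dy":0,"dz":-0.25,"ax":0,"ay":0,"az":0,"grip":-0.2}]'
python3 -m jog '[{"dx":0,"dy":0.12,"dz":-0.1,"ax":0,"ay":0,"az":0,"grip":-0.2},{"dx":0.05,"dy":0.28,"dz":-0.1,"ax":0,"ay":0,"az":0,"grip":-0.2},{"dx":0.1,"dy":0.44,"dz":-0.1,"ax":0,"ay":0,"az":0,"grip":-0.2},{"dx":0.15,"dy":0.58,"dz":-0.1,"ax":0,"ay":0,"az":0,"grip":-0.2},{"dx":0.2,"dy":0.72,"dz":-0.1,"ax":0,"ay":0,"az":0,"grip":-0.2}]'
python3 -m jog '[{"dx":0,"dy":0.15,"dz":0,"ax":0,"ay":0,"az":0,"grip":-0.2},{"dx":0,"dy":0.3,"dz":0,"ax":0,"ay":0,"az":0,"grip":-0.2},{"dx":0,"dy":0.45,"dz":0,"ax":0,"ay":0,"az":0,"grip":-0.2},{"dx":0,"dy":0.6,"dz":0,"ax":0,"ay":0,"az":0,"grip":-0.2},{"dx":0,"dy":0.6,"dz":0,"ax":0,"ay":0,"az":0,"grip":-0.2}]'
python3 - <<'E'
from h import *
d=manip.get_image('top');i=d['img'];e=manip.get_image('scene')["img"]
t=blobs(i,270,200,320,250,lambda h,s,v:(h>8)&(h<30)&(s>40)&(s<150)&(v>100),20)
print("tape",[(b,cast(d,b[0],b[1],.028)[:2].round(4)) for b in t])
print("grip",[cast(d,b[0],b[1],.175)[:2].round(4) for b in blobs(i,380,255,405,292,lambda h,s,v:v<70,15)])
cv2.imwrite("pics/c6.png",np.hstack([cv2.resize(i[190:310,260:410,::-1],(400,320),interpolation=2),cv2.resize(e[200:350,290:440,::-1],(320,320),interpolation=2)]))
E
```

```text
clock: 30.03
position: [0.4292, -0.1522, 0.2225]
ee_rot: [-0.004, 0.054, 0.999, 0.002]
contact_force: [0.1, -0.3, -0.0]
width: 0.0342
gripper_force: 0.0
clock: 30.45
position: [0.4007, 0.0325, 0.2504]
ee_rot: [0.0, 0.054, 0.999, 0.0]
contact_force: [0.0, 0.4, 0.1]
width: 0.0339
gripper_force: 0.0
clock: 30.87
position: [0.418, 0.1862, 0.2501]
ee_rot: [0.0, 0.051, 0.999, 0.002]
contact_force: [0.8, -0.5, 0.4]
width: 0.034
gripper_force: 0.0
tape [((np.float64(293.16), np.float64(226.15), np.float64(303.875)), array([0.5765, 0.0967]))]
grip [array([ 0.4213, -0.1261]), array([ 0.4373, -0.1543]), array([ 0.403 , -0.1493])]
```

View pics/c6.png

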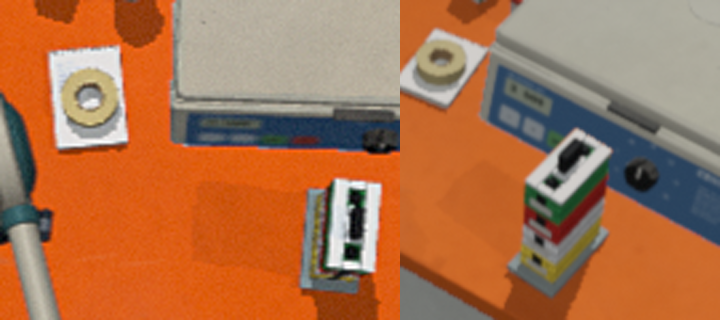

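The stack is straight with the plate flat on top, and the tape lies flat on the pad at left crop (90,97). The robot is clear, so I'll hand in.

```bash
python3 -c "
from rig import manip
print(manip.sign_off())"
```

```text
the job is handed in; nothing more can be done
None
```

I handed the job in at about 31 s: the tape is flat on the pad about 4 mm off its centre, the four boxes present (yellow, white, red, green; no blue) are stacked on the base, and the cover plate lies flat on top. Along the way the red box pressed the centrifuge corner once (wrist force about 66 N, since the box was in the gripper), and the sign-off returned no verdict.

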